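# Load the fuse box and pin its cover on

## Task

Set every porcelain fuse plug on the bench upright into a socket of the green fuse box, gripping the porcelain only lightly. Then seat the cover on the box with its knuckle between the box's two knuckles, push the yellow-headed hinge pin through all three knuckles until its head is home, and finally swing the red turn-button across so that it holds the cover down. Leave the tools and the other things on the bench where they are.

Things in the scene. Friction and masses are not known exactly. Their poses are not given: they have to be found in the camera images.
- box: Green steel fuse box, open on top, fixed. Origin: centre of its underside, on the bench; x points to the hinge side (away from the robot), y to the robot's left, z up. Outside 214 (x) by 154 (y) by 80 mm high, walls 5 mm. Other points below given 'in the box' are in this frame.
- sockets (a point): Centre of the box's floor of six brass sockets (z = 5 mm in the box), 46 mm square, walled by a black grid 10 mm high; socket centres at x = -62, 0, 62 and y = -31, 31 mm from here, in the box's axes. Any plug fits any socket.
- hinge_mouth (a point): Centre of the outer mouth of the first fixed knuckle, at x = 127, y = -77, z = 83 mm in the box; the pin enters here and travels along the box's +y. Outside the +x wall stand two fixed steel knuckles, 26 mm square blocks bored 16 mm along y: y = -77 to -53 and 24 to 48 mm; the cover's knuckle goes between (y = -48 to 20).
- button (a joint): Red turn-button: flat bar 16 wide, 8 thick, 65 mm long from its pivot (x = -35, y = 97 mm in the box), underside 90 mm above the bench. Near 0 (-0.3 to 0.03 at the start): parked, pointing to the box's -x, clear of the cover. Turns anticlockwise from above; at 1.57 it points to the box's -y across the cover (stop 1.6). Light friction, 0.6 N at the knob; stays where left.
- button_knob (a point): Grip point on the turn-button's upright knob (16 mm diameter, 98 to 132 mm above the bench, this point at 120 mm); 54 mm from the pivot.
- cover_grip (a point): Centre of the black handle (80 along the cover's x, 16 wide, 34 mm tall) of the loose green cover, 0.4 kg. Its x points to the edge with the cover's knuckle. Plate 214 (x) by 154 by 6 mm, its centre 10 mm toward -x from here, its top 20 mm below here. Lying on the bench on its lips, this point is 38 mm up; seated on the box (x axes parallel) it is at x = 10, y = 0, z = 106 mm in the box.
- cover_bore (a point): Middle of the cover knuckle's bore (26 mm square block, 68 mm long, bored 16 mm along y). Sloping lips 12 mm deep under the cover plate guide it into the box mouth from up to 4 mm off and leave 1.5 mm play. Seated, this point is at x = 127, y = -14, z = 83 mm in the box.
- pin_grip (a point): Centre of the flat yellow head (40 long, 34 wide, 12 mm thick) of the loose hinge pin, 0.13 kg; x points along the pin to its tip. The steel shaft, 12 mm diameter, 140 mm long, starts 20 mm from here and tapers over its last 14 mm to 6 mm. Lies flat on the bench, this point 6 mm up. Its roll about its own axis does not matter when fitted.
- pin_tip (a point): The pin's tip, 160 mm from pin_grip along its x. Fully home (head against the first knuckle) it is at x = 127, y = 63, z = 83 mm in the box.
- jar_mid (a point): Centre of a small amber jar (48 mm diameter, 65 mm tall) standing among the plugs; not part of the job, leave it alone.
- plug1_mid (a point): Centre (34 mm up) of a white porcelain fuse plug standing upright, 68 mm tall, 0.15 kg: brass foot 38 mm diameter, 12 mm high; body 44 mm diameter up to 38 mm; gripping knob 28 mm diameter from 38 to 68 mm. z: its axis. Fragile: grip with 20 to 30 N; it cracks if the fingers together press on it with over 80 N (40 N each). Three to five of the five are present. Seated in a socket, this point is 39 mm above the bench.
- plug2_mid (a point): Centre (34 mm up) of a white porcelain fuse plug standing upright, 68 mm tall, 0.15 kg: brass foot 38 mm diameter, 12 mm high; body 44 mm diameter up to 38 mm; gripping knob 28 mm diameter from 38 to 68 mm. z: its axis. Fragile: grip with 20 to 30 N; it cracks if the fingers together press on it with over 80 N (40 N each). Three to five of the five are present. Seated in a socket, this point is 39 mm above the bench.
- plug3_mid (a point): Centre (34 mm up) of a white porcelain fuse plug standing upright, 68 mm tall, 0.15 kg: brass foot 38 mm diameter, 12 mm high; body 44 mm diameter up to 38 mm; gripping knob 28 mm diameter from 38 to 68 mm. z: its axis. Fragile: grip with 20 to 30 N; it cracks if the fingers together press on it with over 80 N (40 N each). Three to five of the five are present. Seated in a socket, this point is 39 mm above the bench.
- plug4_mid (a point): Centre (34 mm up) of a white porcelain fuse plug standing upright, 68 mm tall, 0.15 kg: brass foot 38 mm diameter, 12 mm high; body 44 mm diameter up to 38 mm; gripping knob 28 mm diameter from 38 to 68 mm. z: its axis. Fragile: grip with 20 to 30 N; it cracks if the fingers together press on it with over 80 N (40 N each). Three to five of the five are present. Seated in a socket, this point is 39 mm above the bench.
- plug5_mid (a point): Centre (34 mm up) of a white porcelain fuse plug standing upright, 68 mm tall, 0.15 kg: brass foot 38 mm diameter, 12 mm high; body 44 mm diameter up to 38 mm; gripping knob 28 mm diameter from 38 to 68 mm. z: its axis. Fragile: grip with 20 to 30 N; it cracks if the fingers together press on it with over 80 N (40 N each). Three to five of the five are present. Seated in a socket, this point is 39 mm above the bench.

How it is judged:
On the way, in this order (a step that is already met when the one before it is completed fails the run):
1. every plug present stands in a socket of the box (x of plug1_mid in the frame of box between -0.1 and 0.1 m and y of plug1_mid in the frame of box between -0.07 and 0.07 m and z of plug1_mid in the frame of box between 0.032 and 0.045 m and angle between each of plug1_mid, plug2_mid, plug3_mid, plug4_mid, plug5_mid's own z axis and vertical below 0.15 rad and x of plug2_mid in the frame of box between -0.1 and 0.1 m and y of plug2_mid in the frame of box between -0.07 and 0.07 m and z of plug2_mid in the frame of box between 0.032 and 0.045 m and x of plug3_mid in the frame of box between -0.1 and 0.1 m and y of plug3_mid in the frame of box between -0.07 and 0.07 m and z of plug3_mid in the frame of box between 0.032 and 0.045 m and x of plug4_mid in the frame of box between -0.1 and 0.1 m and y of plug4_mid in the frame of box between -0.07 and 0.07 m and z of plug4_mid in the frame of box between 0.032 and 0.045 m and x of plug5_mid in the frame of box between -0.1 and 0.1 m and y of plug5_mid in the frame of box between -0.07 and 0.07 m and z of plug5_mid in the frame of box between 0.032 and 0.045 m), for 0.2 s.
2. the cover is seated on the box, its knuckle in line with the box's (x of cover_grip in the frame of box between 0.004 and 0.016 m and y of cover_grip in the frame of box between -0.006 and 0.006 m and z of cover_grip in the frame of box between 0.102 and 0.11 m and angle between the x axis of cover_grip and the x axis of box, either way round below 0.06 rad and angle between cover_grip's own z axis and vertical below 0.06 rad), for 0.2 s.
3. the pin is through all three knuckles, head home (all of step 2 and x of pin_tip in the frame of box between 0.122 and 0.132 m and z of pin_tip in the frame of box between 0.078 and 0.088 m and y of pin_tip in the frame of box above 0.056 m and angle between the x axis of pin_tip and the y axis of box, either way round below 0.08 rad), for 0.2 s.
4. the turn-button is swung across the cover (value of joint button above 1.35 rad), for 0.2 s.
At the end, for the whole second after the job is handed in: All present plugs upright in sockets, foot within 6 mm of the floor; cover flat on the rim within 6 mm and 0.06 rad; pin through all three knuckles, head within 7 mm of the first; turn-button at 1.35 rad or more; all at rest (all of step 1 and all of step 3 and value of joint button above 1.35 rad and linear speed of each of plug1, plug2, plug3, plug4, plug5, cover, pin below 0.02 m/s); the robot touches nothing.
It fails at once if a porcelain plug is squeezed or struck by the fingers with more than 80 N, both fingers together (contact force between the fingers and plug1 above 80 N or contact force between the fingers and plug2 above 80 N or contact force between the fingers and plug3 above 80 N or contact force between the fingers and plug4 above 80 N or contact force between the fingers and plug5 above 80 N).
It fails at once if a bystander (jar, screwdriver, hammer, spanner, tin, bottle) is moved more than 40 mm (distance of any of jar, screwdriver, hammer, spanner, tin, flask from where it was at the start of the episode above 0.04 m).
Of plug1, plug2, plug3, plug4, plug5 only 3 to 5 are there at a start; the rules pass over those that are not, and their reading is None.
At some moment in a run one of plug1, plug2, plug3, plug4, plug5, cover, pin may be knocked a few centimetres aside while the robot is not near it.
It also fails if it takes over 210 s, if anything falls off the work surface, if the arm or the gripper's body presses on something with over 40 N, if the wrist force passes 120 N, or if a joint passes its speed limit or range.

## Robot

A 6-joint arm with a two-finger parallel gripper is mounted at the origin on the work surface. World frame = base frame: x ahead of the robot, y to its left, z up, the work surface at z = 0. Lengths are in m, angles in rad, forces in N, time in s.
With the tool pointing down it reaches from about 0.4 to 0.925 m from the base axis. Payload 3.4 kg.
Tool frame: the origin (TCP) lies at the very end of the fingers, on their centre line; the grasp point (between the pads) lies 19 mm behind it; z points along the fingers, y is the direction in which the jaws open and shut (so a half turn about z gives the same grasp; the last joint's range is limited). The gripper opens to 85 mm and grips with 20 to 120 N. Pads are 22 mm wide; open, the fingers measure 114 mm over their backs; the gripper's body (76 mm by 85 mm) begins 54 mm behind the grasp point. The pads swing forward as they close: fully open they stand 13 mm farther back than shut.
Start: joints at [-1.304, 0.307, 1.506, -0, 1.328, -0.073], TCP at [0.192, -0.542, 0.231] pointing down, gripper open.
Joint ranges: [-3.12, 3.12], [-1.05, 2.28], [0.14, 2.33], [-1.42, 4.57], [0.1, 2.73], [-2.68, 2.68]. Speed limits (rad/s): [2.57, 2.57, 3.14, 3.14, 3.14, 3.14].

## Interface

Orientations are given as a unit quaternion [w, x, y, z].
In Python, from plant import bot gives the robot as it stands.
- The arm moves only by the tool apply_moves, never from a script. Its argument "targets" is a list of rows, each an object with "xyz": the shift along the world's x, y, z in cm, a list of three; "rotation": the turn, a rotation vector about the world's x, y, z in rad, a list of three. In form: [{"xyz": [x, y, z], "rotation": [wx, wy, wz]}, ...]. A call has 1 to 20 rows; each row shifts and turns the commanded pose from where the row before left it; what a row does not reach is not made up. A row lasts 1/8 s, in which the tool goes at most 62.5 mm and 10.7 degrees, less where a joint would pass 70% of its speed; a pose out of reach is approached as far as the arm can. A call is refused whole if a number of a shift passes 6.25 or a number of a turn 0.188, either way. A call with a gripper value outside its range is refused whole. "claw" is the opening, from 0 (shut) to 1 (fully open), set as the call begins (left out, the last holds). The fingers move at their own pace and stop on an object; "force" is the grip in N (left out, the last holds). Time passes only in rows, so rows that do not move let the fingers close. It gives the time, the measured TCP pose, the force and the opening at its end, in the units of the state.
- bot.state(): the state, without advancing time (a new reading comes with each control period).
- bot.read_camera(name): name is "scene" or "top" or "wrist"; returns (picture, depth): 400x640x3 uint8, red, green, blue; 400x640 float32, m along the optical axis (not along the pixel's ray), 0 where there is no reading.
- bot.get_calibration(name): a dict with "fx", "fy", "cx", "cy" (pixels), "world_from_camera" (4x4, takes a point from camera to world coordinates). Camera axes: x right, y down, z forward; pixel columns grow to the right and rows downward; lengths in m; the calibration is good to about 2 mm. A picture is of the moment at which its call begins: read the wrist's pose just before it. get_calibration takes no time and is no camera call; for the wrist camera it gives the pose at the moment of the call.
- bot.finish_job(): hands the job in, once; it reports no verdict.
Trained networks look in the newest picture that a camera, given by its name, has taken for a name from the list of things; names that differ only in an ending like _2 or _b are one class to them, and where a whole thing is asked for, a point or a joint stands for the part that bears it (a point fixed in the world has none). Each returns a list of dicts, best first, with "conf" (0 to 1); they miss things now and then, are a little off and sometimes report something else, mostly with a low value. They report only what shows in the picture. A call takes as long as a camera call.
- bot.cut_out(camera, thing): "mask" (400x640 bool, what is visible of it) and "extent" ([left, top, right, bottom] in pixels, round what is visible of it).
The state is a dict: "t": time; "joint_positions": joint angles; "dq": joint speeds; "tau": joint torques, N m; "tool_pos": TCP position; "tool_rot": TCP orientation; "ft_force": force on the tool from outside, world axes, zero at the start; "torque": the same for the moment, N m; "gripper_width": finger opening in m.
Only numpy, scipy, OpenCV 4.12 (cv2) and the standard library are available. Lean on these libraries where they do the work, as an engineer would, in place of code of your own. Each camera call takes 0.05 s, during which the arm holds its last target.

## Working session

There is one attempt and no reset: what is moved stays moved. The work goes in short steps, Python scripts to look and compute and a tool call to move; the robot and the scene stay as the last step left them, time stands still between calls to the robot, and variables do not carry over. Pictures are saved under pics/ and viewed, and the job is handed in when it is done.

Besides the shell and the picture viewer there is one more tool, called after "Emit:" by a JSON object that holds its "method" and its "body", one argument or row to a line. apply_moves: Moves the arm, as the interface text tells. Its arguments: {"type":"object","properties":{"targets":{"type":"array"},"claw":{"type":"number"},"force":{"type":"number"}},"required":["targets"]}

```bash
ls; mkdir -p pics
cat > h.py <<'E'
import numpy as np, cv2
from plant import bot
def save(n,p): cv2.imwrite('pics/'+n+'.png',cv2.cvtColor(p,cv2.COLOR_RGB2BGR))
def pts(cam,d,cal):
    v,u=np.mgrid[0:400,0:640]
    P=np.stack([(u-cal['cx'])/cal['fx']*d,(v-cal['cy'])/cal['fy']*d,d],-1)
    T=np.array(cal['world_from_camera']); return P@T[:3,:3].T+T[:3,3]
E
python3 - <<'E'
from h import *
print(bot.state())
for c in ['scene','top']:
    p,d=bot.read_camera(c); save(c+'0',p); cal=bot.get_calibration(c); print(c,cal)
    np.savez('/tmp/%s0.npz'%c,p=p,d=d)
E
```

```text
pics
{'t': 0.0, 'joint_positions': array([-1.30351883e+00,  3.07533288e-01,  1.50767750e+00,  1.39260915e-05,
        1.32834878e+00, -7.34931777e-02]), 'dq': array([-0.00012608, -0.00039975, -0.0001787 ,  0.00029149,  0.0009254 ,
       -0.00119652]), 'tau': array([ 6.02664677e-04, -4.57543409e+01, -2.51912516e+01,  5.23947665e-05,
        1.33571896e-02,  3.68613973e-05]), 'tool_pos': array([ 0.19197725, -0.5412807 ,  0.2304022 ]), 'tool_rot': array([-9.79498285e-04,  9.85519309e-01,  1.69560384e-01, -8.84142211e-05]), 'ft_force': array([0.37284783, 0.40584622, 0.36857776]), 'torque': array([ 0.01122961, -0.03480021,  0.03764916]), 'gripper_width': 0.08572787271571156}
scene {'fx': 452.4076727550856, 'fy': 452.4076727550856, 'cx': 314.3007781544073, 'cy': 198.98197974054614, 'world_from_camera': array([[-0.66281077,  0.4354126 , -0.60917792,  1.31124249],
       [ 0.74847504,  0.40873694, -0.52222526,  0.64581899],
       [ 0.02161006, -0.802091  , -0.59681072,  0.92011781],
       [ 0.        ,  0.        ,  0.        ,  1.        ]])}
top {'fx': 487.58806424072077, 'fy': 487.58806424072077, 'cx': 315.09829404580347, 'cy': 210.0562944389945, 'world_from_camera': array([[ 0.01409358, -0.99919041,  0.03768162,  0.44194225],
       [-0.99989044, -0.01425397, -0.00399101, -0.02888771],
       [ 0.00452489, -0.03762125, -0.99928183,  1.48783965],
       [ 0.        ,  0.        ,  0.        ,  1.        ]])}
```

View pics/scene0.png

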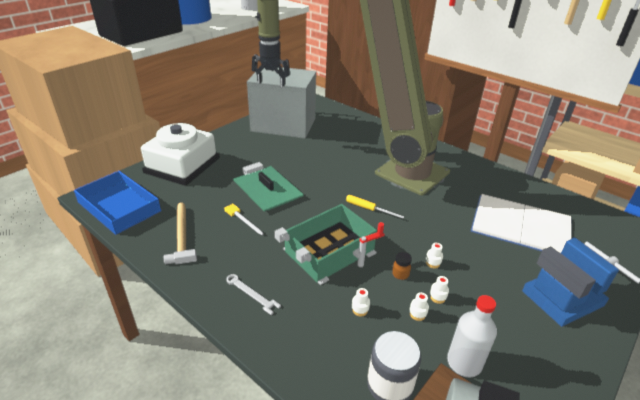

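View pics/top0.png

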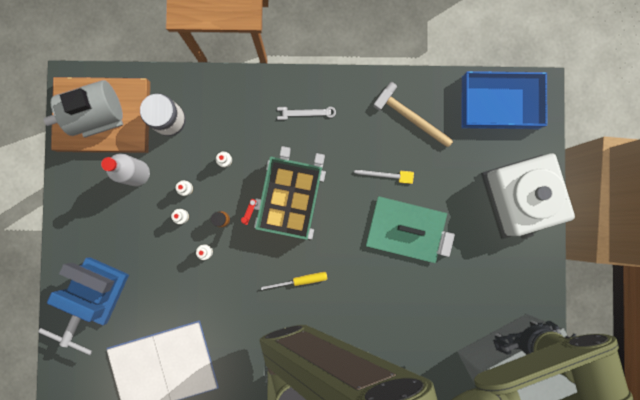

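The top view shows four plugs, at about (224,160), (184,187), (180,216) and (204,252), with the jar at (221,218). The box is centred near (290,197) with its knuckles on the upper side. The pin is at (355–413,175) with its head on the right, and the cover is at (408,230) with its knuckle on the right. Next I'll measure.

Run:
```python
from h import *
p,d=bot.read_camera('top'); cal=bot.get_calibration('top'); W=pts('top',d,cal)
np.savez('/tmp/top1.npz',p=p,d=d,W=W)
for n in ['plug1_mid','jar_mid','cover_grip','pin_grip','box','button']:
    for r in bot.cut_out('top',n)[:8]:
        m=r['mask']&(d>0); w=W[m]
        if len(w)<5: continue
        z=w[:,2]; hi=w[z>np.percentile(z,99)-0.006] 
        print(n,round(r['conf'],2),np.round(r['extent']),'n',m.sum(),'med',np.round(np.median(w,0),3),'top',np.round(hi.mean(0),4), np.round((hi.min(0)+hi.max(0))/2,4))
```

```text
plug1_mid 0.77 [171. 208. 188. 225.] n 176 med [0.472 0.361 0.043] top [0.4728 0.3682 0.069 ] [0.4724 0.367  0.0698]
jar_mid 0.57 [211. 210. 231. 227.] n 240 med [0.465 0.243 0.062] top [0.4648 0.2494 0.0669] [0.4654 0.2478 0.0686]
cover_grip 0.65 [369. 198. 452. 262.] n 3851 med [ 0.437 -0.318  0.019] top [ 0.4405 -0.3206  0.0521] [ 0.4413 -0.3211  0.0533]
cover_grip 0.38 [243. 148. 326. 240.] n 4347 med [0.533 0.047 0.014] top [0.543  0.1001 0.1042] [0.563  0.0568 0.1158]
pin_grip 0.67 [356. 173. 416. 187.] n 311 med [ 0.607 -0.285  0.011] top [ 0.6036 -0.277   0.0146] [ 0.6008 -0.2425  0.0169]
pin_grip 0.23 [171. 209. 189. 226.] n 204 med [0.471 0.363 0.04 ] top [0.4729 0.3692 0.069 ] [0.4724 0.3679 0.0698]
box 0.74 [243. 200. 259. 224.] n 197 med [0.483 0.156 0.097] top [0.4617 0.163  0.1317] [0.4626 0.1629 0.1329]
box 0.7 [243. 149. 323. 239.] n 4304 med [0.533 0.047 0.014] top [0.5552 0.0941 0.1027] [0.5631 0.0555 0.1154]
button 0.66 [240. 201. 257. 226.] n 122 med [0.478 0.156 0.099] top [0.4611 0.1628 0.132 ] [0.4626 0.1629 0.1332]
```

```bash
cat > meas.py <<'E'
from h import *
from scipy import ndimage
def boxes(W,d,p,lo,hi,zmin,zmax):
    m=(W[...,2]>zmin)&(W[...,2]<zmax)&(d>0)&(W[...,0]>lo[0])&(W[...,0]<hi[0])&(W[...,1]>lo[1])&(W[...,1]<hi[1])
    return m
def rect(w):
    r=cv2.minAreaRect((w[:,:2]*1000).astype(np.float32)); return r
def plugs(W,d):
    m=boxes(W,d,None,[.3,.18],[.75,.6],.058,.075)
    l,n=ndimage.label(m)
    out=[]
    for i in range(1,n+1):
        w=W[l==i]
        if len(w)<15: continue
        c,r=cv2.minEnclosingCircle((w[:,:2]*1000).astype(np.float32))
        v,u=np.argwhere(l==i).mean(0)
        out.append((np.round(u),np.round(v),len(w),np.round(np.array(c),1),round(r,1),round(w[:,2].max(),4),np.round(w[:,:2].mean(0)*1000,1)))
    return out
E
python3 - <<'E'
from meas import *
f=np.load('/tmp/top1.npz'); p,d,W=f['p'],f['d'],f['W']
for o in plugs(W,d): print(o)
m=boxes(W,d,p,[.38,-.06],[.65,.13],.074,.086); print('rim',rect(W[m]),W[m][:,2].mean())
m=boxes(W,d,p,[.6,-.06],[.75,.13],.086,.13); l,n=ndimage.label(m)
for i in range(1,n+1): print('kn',rect(W[l==i]),(l==i).sum(),W[l==i][:,2].max())
m=boxes(W,d,p,[.4,.1],[.6,.2],.092,.104); print('btn',rect(W[m]))
m=boxes(W,d,p,[.4,.1],[.6,.2],.12,.14); print('knob',rect(W[m]))
m=boxes(W,d,p,[.3,-.5],[.58,-.15],.042,.07); print('handle',rect(W[m]),m.sum())
m=boxes(W,d,p,[.3,-.55],[.58,-.15],.012,.026); print('plate',rect(W[m]),m.sum())
hsv=cv2.cvtColor(p,cv2.COLOR_RGB2HSV)
y=(hsv[...,0]>18)&(hsv[...,0]<35)&(hsv[...,1]>150)&(hsv[...,2]>120)&boxes(W,d,p,[.5,-.5],[.75,-.1],-.01,.03)
print('pinhead',rect(W[y]),y.sum(),W[y][:,2].mean())
s=boxes(W,d,p,[.55,-.4],[.7,-.12],.004,.03); print('pin',rect(W[s]),s.sum())
print('bench',np.median(W[300:320,300:320,2]))
cv2.imwrite('pics/topz1.png',cv2.resize(cv2.cvtColor(p[140:300,160:460],cv2.COLOR_RGB2BGR),None,fx=2.6,fy=2.6,interpolation=cv2.INTER_CUBIC))
E
```

```text
(np.float64(177.0), np.float64(125.0), 20, array([739.6, 375.7]), 11.5, np.float64(0.0727), array([739.8, 374.3]))
(np.float64(169.0), np.float64(131.0), 19, array([722. , 399.6]), 15.3, np.float64(0.075), array([721.7, 397.1]))
(np.float64(222.0), np.float64(158.0), 72, array([644.9, 241.4]), 14.0, np.float64(0.0739), array([644.3, 241.1]))
(np.float64(141.0), np.float64(173.0), 36, array([598.5, 478.2]), 22.7, np.float64(0.0746), array([597.2, 474.5]))
(np.float64(133.0), np.float64(183.0), 18, array([568.2, 501.6]), 17.7, np.float64(0.0747), array([566.9, 498.4]))
(np.float64(181.0), np.float64(187.0), 76, array([556.6, 358.7]), 14.3, np.float64(0.0739), array([556.6, 357.5]))
(np.float64(177.0), np.float64(216.0), 77, array([471.9, 368.4]), 14.0, np.float64(0.0733), array([471.8, 367.9]))
(np.float64(218.0), np.float64(219.0), 175, array([465.2, 248.3]), 21.6, np.float64(0.0727), array([465.4, 248.3]))
(np.float64(201.0), np.float64(253.0), 77, array([366.1, 294.4]), 14.3, np.float64(0.0743), array([366.3, 293.6]))
(np.float64(101.0), np.float64(272.0), 18, array([308.1, 583.8]),
[... 600 characters left out ...]
6.6801452636719, 153.86651611328125), (16.587675094604492, 73.00210571289062), 69.21196746826172)
knob ((462.6705322265625, 161.9391326904297), (11.35667896270752, 13.416959762573242), 2.2108805179595947)
handle ((440.149169921875, -320.8244934082031), (80.4576187133789, 15.707799911499023), 76.95632934570312) 149
plate ((432.4482421875, -327.27618408203125), (249.00201416015625, 166.55616760253906), 76.8774185180664) 3463
pinhead ((603.4353637695312, -310.83831787109375), (39.73783874511719, 37.50751876831055), 84.50801849365234) 152 0.010667338087438227
pin ((625.0242309570312, -260.243896484375), (149.66017150878906, 278.50927734375), 0.45885154604911804) 789
bench -0.00042740952091846474
```

View pics/topz1.png

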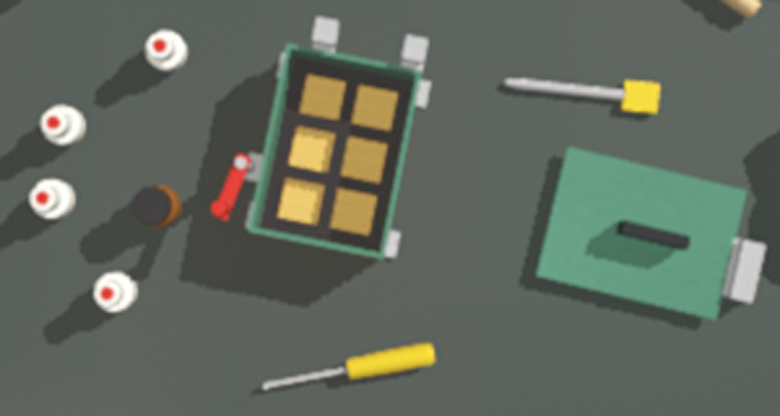

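Emit:
{"method": "apply_moves", "body": {
  "targets": [
    {"xyz": [3.6,4.26,0],"rotation": [0,0,0.105]},
    {"xyz": [3.6,4.26,0],"rotation": [0,0,0.105]},
    {"xyz": [3.6,4.26,0],"rotation": [0,0,0.105]},
    {"xyz": [3.6,4.26,0],"rotation": [0,0,0.105]},
    {"xyz": [3.6,4.26,0],"rotation": [0,0,0.105]},
    {"xyz": [3.6,4.26,0],"rotation": [0,0,0.105]},
    {"xyz": [3.6,4.26,0],"rotation": [0,0,0.105]},
    {"xyz": [3.6,4.26,0],"rotation": [0,0,0.105]},
    {"xyz": [-1.27,5.5,0],"rotation": [0,0,0.105]},
    {"xyz": [-1.27,5.5,0],"rotation": [0,0,0.102]},
    {"xyz": [-1.27,5.5,0],"rotation": [0,0,0]},
    {"xyz": [-1.27,5.5,0],"rotation": [0,0,0]},
    {"xyz": [-1.27,5.5,0],"rotation": [0,0,0]},
    {"xyz": [-1.27,5.5,0],"rotation": [0,0,0]},
    {"xyz": [-1.27,5.5,0],"rotation": [0,0,0]},
    {"xyz": [-1.27,5.5,0],"rotation": [0,0,0]},
    {"xyz": [-1.27,5.5,0],"rotation": [0,0,0]}
  ],
  "claw": 0.6,
  "force": 25
}}

```text
t: 2.58
tool_pos: [0.3654, 0.2957, 0.2317]
tool_rot: [0.0, 0.769, 0.64, 0.001]
ft_force: [1.7, 0.7, -0.2]
gripper_width: 0.0512
```

Run:
```python
from h import *
cal=bot.get_calibration('wrist');p,d=bot.read_camera('wrist'); save('w1',p); W=pts('w',d,cal)
m=(W[...,2]>.058)&(W[...,2]<.075)&(d>0)
from scipy import ndimage
l,n=ndimage.label(m)
for i in range(1,n+1):
    if (l==i).sum()>100:
        w=W[l==i]; print(np.argwhere(l==i).mean(0),len(w),cv2.minEnclosingCircle((w[:,:2]*1000).astype(np.float32)),w[:,2].max(),w[:,2].mean())
print(bot.state()['tool_pos'])
```

```text
[ 76.0129108  504.53051643] 852 ((559.64697265625, 360.45599365234375), 14.179132461547852) 0.07071173864788133 0.06720864384149552
[ 81.79392338 414.85601057] 757 ((474.9565124511719, 371.1686096191406), 13.955461502075195) 0.07070508852799501 0.06764602355449109
[175.15384615 320.5509839 ] 559 ((369.65460205078125, 296.5725402832031), 14.009132385253906) 0.07090203769198233 0.06770709285635662
[176.23702665 587.33380084] 713 ((648.5684204101562, 244.0551300048828), 14.88815975189209) 0.07040847844699638 0.0666631307367073
[198.77168576 417.29050736] 1222 ((469.1961975097656, 250.60926818847656), 21.818668365478516) 0.06749093080842339 0.06479915569788737
[272.25       462.42763158] 152 ((515.5922241210938, 146.9286651611328), 8.895984649658203) 0.07486699508561462 0.06675921962240312
[291.05163728 533.77078086] 794 ((594.3984985351562, 110.3545150756836), 58.41238784790039) 0.0749863561186438 0.06688384713823947
[335.81385281 561.98268398] 924 ((635.58740234375, 33.618865966796875), 58.584083557128906) 0.07496160515494288 0.06686944769138178
[384.0128866  436.60051546] 388 ((473.2081298828125, -18.529211044311523), 24.835437774658203) 0.07497310243632099 0.06693278537522843
[0.36405592 0.30252808 0.23185924]
```

View pics/w1.png

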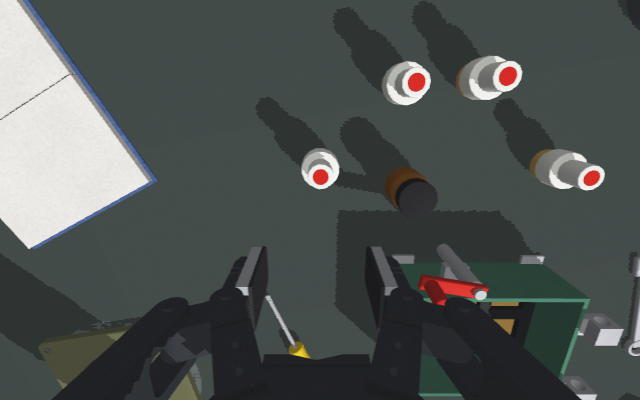

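```bash
cat >> meas.py <<'E'
def wrist(name=None):
    cal=bot.get_calibration('wrist');s=bot.state();p,d=bot.read_camera('wrist'); W=pts('w',d,cal)
    if name: save(name,p)
    s2=bot.state()
    print('tool',np.round(s['tool_pos']*1000,1),np.round(s2['tool_pos']*1000,1),'rot',np.round(s2['tool_rot'],4),'t',s2['t'])
    return p,d,W
def circ(W,d,zmin=.058,zmax=.075,nmin=100):
    l,n=ndimage.label((W[...,2]>zmin)&(W[...,2]<zmax)&(d>0))
    for i in range(1,n+1):
        if (l==i).sum()>nmin:
            w=W[l==i]; c,r=cv2.minEnclosingCircle((w[:,:2]*1000).astype(np.float32)); print(np.round(np.argwhere(l==i).mean(0)),len(w),np.round(c,1),round(r,1),round(w[:,2].max(),4))
E
python3 - <<'E'
from meas import *
p,d,W=wrist(); circ(W,d)
E
```

```text
tool [364.1 302.5 231.9] [364.9 299.  231.6] rot [-0.0011  0.7669  0.6418  0.0013] t 2.675
[ 85. 506.] 832 [560.  360.7] 14.3 0.0706
[ 91. 417.] 743 [475.2 371.2] 14.1 0.0702
[182. 323.] 551 [370.1 296.8] 13.9 0.0703
[184. 588.] 699 [648.8 244.8] 14.9 0.0701
[206. 419.] 1213 [468.9 250.2] 22.1 0.0676
[279. 464.] 151 [515.4 147.3] 8.9 0.0749
[298. 535.] 811 [594.9 110.5] 58.3 0.075
[340. 564.] 877 [635.5  36.9] 55.0 0.075
[390. 439.] 445 [473.7 -19.2] 28.1 0.0748
```

Emit:
{"method": "apply_moves", "body": {
  "targets": [
    {"xyz": [0.2,0.1,-4],"rotation": [0,0,0]},
    {"xyz": [0,0,-4],"rotation": [0,0,0]},
    {"xyz": [0,0,-3],"rotation": [0,0,0]},
    {"xyz": [0,0,-1],"rotation": [0,0,0]},
    {"xyz": [0,0,0],"rotation": [0,0,0]},
    {"xyz": [0,0,0],"rotation": [0,0,0]}
  ]
}}

```text
t: 3.42
tool_pos: [0.369, 0.2953, 0.1125]
tool_rot: [0.0, 0.769, 0.639, 0.001]
ft_force: [-0.9, 0.8, 0.3]
gripper_width: 0.0513
```

Run:
```python
from meas import *
p,d,W=wrist('w2'); circ(W,d)
```

```text
tool [369.  295.3 112.5] [369.  295.4 112.6] rot [2.000e-04 7.688e-01 6.395e-01 1.400e-03] t 3.475
[ 64. 615.] 2279 [559.2 360.8] 14.3 0.0705
[ 73. 471.] 2159 [474.9 371.1] 14.2 0.0707
[219. 318.] 1338 [369.6 296.8] 13.9 0.0702
[252. 465.] 2778 [468.8 250.6] 22.1 0.067
[351. 533.] 137 [518.2 153.6] 5.2 0.0749
[384. 440.] 453 [441.5 124.1] 17.8 0.075
[379. 601.] 1377 [577.9 114.6] 37.0 0.075
```

View pics/w2.png

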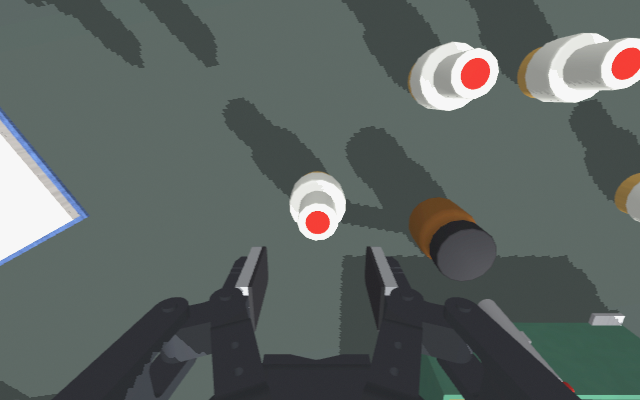

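The plug sits centred between the fingers (u≈317), so I'll go down and grip.

Emit:
{"method": "apply_moves", "body": {
  "targets": [
    {"xyz": [0,0,-3],"rotation": [0,0,0]},
    {"xyz": [0,0,-2.5],"rotation": [0,0,0]},
    {"xyz": [0,0,-1.35],"rotation": [0,0,0]},
    {"xyz": [0,0,0],"rotation": [0,0,0]}
  ]
}}

```text
t: 3.98
tool_pos: [0.3677, 0.2948, 0.0426]
tool_rot: [-0.0, 0.769, 0.64, -0.0]
ft_force: [0.6, 0.0, 0.9]
gripper_width: 0.051
```

Emit:
{"method": "apply_moves", "body": {
  "targets": [
    {"xyz": [0,0,0],"rotation": [0,0,0]},
    {"xyz": [0,0,0],"rotation": [0,0,0]},
    {"xyz": [0,0,0],"rotation": [0,0,0]},
    {"xyz": [0,0,0],"rotation": [0,0,0]}
  ],
  "claw": 0.2,
  "force": 25
}}

```text
t: 4.47
tool_pos: [0.3687, 0.2954, 0.0437]
tool_rot: [0.0, 0.769, 0.64, 0.001]
ft_force: [0.2, 0.5, 6.2]
gripper_width: 0.0272
```

Run:
```python
from meas import *
p,d,W=wrist('w3'); circ(W,d)
s=bot.state();print(s['gripper_width'],s['ft_force'])
p,d=bot.read_camera('top');W=pts('top',d,bot.get_calibration('top'))
for o in plugs(W,d): print(o)
```

```text
tool [368.7 295.4  43.7] [368.7 295.4  43.7] rot [1.000e-04 7.688e-01 6.395e-01 1.100e-03] t 4.525
[ 60. 562.] 5967 [474.8 371.1] 14.7 0.071
[274. 316.] 4269 [369.1 301.2] 27.3 0.075
[318. 530.] 5420 [468.6 251.1] 22.3 0.0668
0.027191044507782803 [ 0.41096344 -0.18550641  5.98289424]
(np.float64(177.0), np.float64(124.0), 17, array([740.9, 374.5]), 9.9, np.float64(0.0739), array([741.2, 373.7]))
(np.float64(222.0), np.float64(158.0), 72, array([645.3, 241.4]), 13.8, np.float64(0.0734), array([644.6, 241.1]))
(np.float64(138.0), np.float64(176.0), 56, array([595.4, 498.7]), 37.2, np.float64(0.0748), array([588.4, 482.9]))
(np.float64(181.0), np.float64(187.0), 76, array([557. , 357.7]), 14.3, np.float64(0.073), array([556.7, 357.4]))
(np.float64(177.0), np.float64(216.0), 76, array([472.4, 368.8]), 14.8, np.float64(0.0739), array([471.9, 367.9]))
(np.float64(218.0), np.float64(219.0), 177, array([465.7, 248.2]), 21.5, np.float64(0.0744), array([465.5, 248. ]))
```

View pics/w3.png

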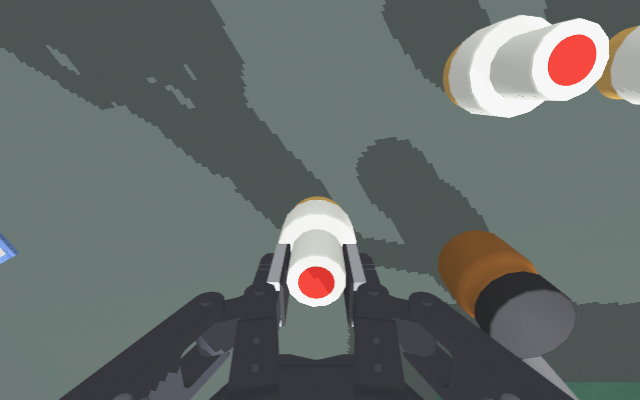

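Emit:
{"method": "apply_moves", "body": {
  "targets": [
    {"xyz": [0,0,1],"rotation": [0,0,0]},
    {"xyz": [0,0,4],"rotation": [0,0,0]},
    {"xyz": [0,0,5],"rotation": [0,0,0]},
    {"xyz": [0,0,5],"rotation": [0,0,0]},
    {"xyz": [3.1,-4.2,0],"rotation": [0,0,0]},
    {"xyz": [3.1,-4.2,0],"rotation": [0,0,0]},
    {"xyz": [3.1,-4.2,0],"rotation": [0,0,0]},
    {"xyz": [3.1,-4.2,0],"rotation": [0,0,0]},
    {"xyz": [3.1,-4.2,0],"rotation": [0,0,0]},
    {"xyz": [3.1,-4.2,0],"rotation": [0,0,0]},
    {"xyz": [3.1,-4.2,0],"rotation": [0,0,0]},
    {"xyz": [0,0,0],"rotation": [0,0,0]},
    {"xyz": [0,0,0],"rotation": [0,0,0]},
    {"xyz": [0,0,0],"rotation": [0,0,0]}
  ]
}}

```text
t: 6.32
tool_pos: [0.5836, 0.0019, 0.1927]
tool_rot: [-0.001, 0.768, 0.64, -0.0]
ft_force: [0.7, -0.7, -0.8]
gripper_width: 0.0271
```

Run:
```python
from meas import *
p,d,W=wrist('w4'); np.savez('/tmp/w4.npz',p=p,d=d,W=W)
p,d=bot.read_camera('scene'); save('s4',p)
```

```text
tool [583.6   1.9 192.7] [583.7   2.  192.8] rot [-5.000e-04  7.683e-01  6.401e-01 -3.000e-04] t 6.375
```

View pics/w4.png

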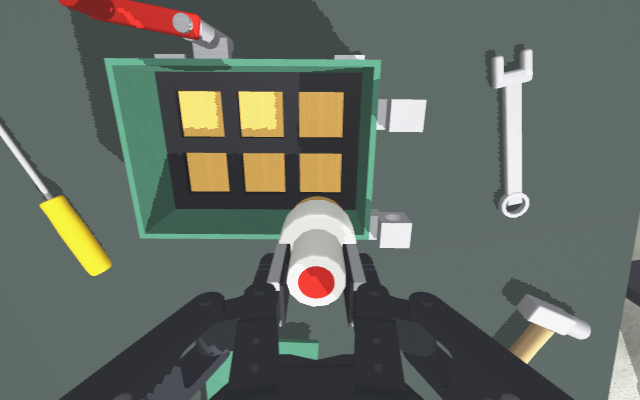

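View pics/s4.png

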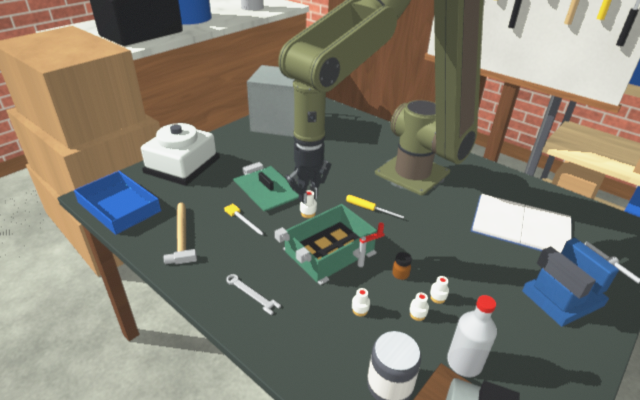

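The box with all six sockets is in view, with the rim from (107,60) to (380,240) and the plug held upright. Next I'll fit the box pose from this view.

```bash
cat >> meas.py <<'E'
def boxfit(p,d,W,x0=(.530,.0425,-.183)):
    # fit pose by aligning rim points (green, z~80mm) with rectangle outline
    from scipy.optimize import least_squares
    z=W[...,2]; m=(z>.077)&(z<.0855)&(d>0)&(p[...,1].astype(int)>p[...,0].astype(int)+20)
    m&=(abs(W[...,0]-.53)<.16)&(abs(W[...,1]-.042)<.13)
    w=W[m][:,:2]
    def loc(t): 
        c,s=np.cos(t[2]),np.sin(t[2]); q=w-t[:2]; return np.stack([q[:,0]*c+q[:,1]*s,-q[:,0]*s+q[:,1]*c],1)
    def res(t):
        q=loc(t); dx=abs(abs(q[:,0])-.1045); dy=abs(abs(q[:,1])-.0745); return np.minimum(dx,dy)
    r=least_squares(res,x0,loss='soft_l1',f_scale=.002)
    print('box',np.round(r.x[:2]*1000,1),'yaw',round(r.x[2],4),len(w),'rms',np.sqrt((res(r.x)**2).mean())*1000,'z',z[m].mean())
    return r.x
def knuck(W,d,C):
    z=W[...,2]; c,s=np.cos(C[2]),np.sin(C[2]); q=W[...,:2]-C[:2]
    bx=q[...,0]*c+q[...,1]*s; by=-q[...,0]*s+q[...,1]*c
    for nm,y in (('k1',-.065),('k2',.036)):
        m=(abs(bx-.127)<.025)&(abs(by-y)<.025)&(z>.09)&(z<.102)&(d>0)
        if m.sum()>5: print(nm,m.sum(),'box x',np.round([bx[m].min()*1000,bx[m].max()*1000],1),'y',np.round([by[m].min()*1000,by[m].max()*1000],1),'z',np.median(z[m]))
E
python3 - <<'E'
from meas import *
f=np.load('/tmp/w4.npz'); C=boxfit(f['p'],f['d'],f['W']); knuck(f['W'],f['d'],C)
f=np.load('/tmp/top1.npz'); C=boxfit(f['p'],f['d'],f['W']); knuck(f['W'],f['d'],C)
E
```

```text
box [532.5  43.8] yaw -0.1877 5439 rms 1.6549585207124087 z 0.0798221377434208
k1 853 box x [113.4 139.9] y [-77.3 -52.3] z 0.0959939062521746
k2 1155 box x [113.2 139.8] y [24.3 48. ] z 0.09599119553476093
box [529.1  42.2] yaw -0.1866 353 rms 1.4958250730036535 z 0.08032062287333304
k1 71 box x [114.2 140.7] y [-76.4 -53.3] z 0.09441507377751535
k2 76 box x [113.8 139.8] y [24.1 48.1] z 0.09576231269468305
```

Emit:
{"method": "apply_moves", "body": {
  "targets": [
    {"xyz": [0.3,0,-3],"rotation": [0,0,0]},
    {"xyz": [0,0,-4],"rotation": [0,0,0]},
    {"xyz": [0,0,-3],"rotation": [0,0,0]},
    {"xyz": [0,0,0],"rotation": [0,0,0]},
    {"xyz": [0,0,-1.5],"rotation": [0,0,0]},
    {"xyz": [0,0,-1.5],"rotation": [0,0,0]},
    {"xyz": [0,0,-1.2],"rotation": [0,0,0]},
    {"xyz": [0,0,0],"rotation": [0,0,0]}
  ]
}}

```text
t: 7.42
tool_pos: [0.5871, 0.0009, 0.0497]
tool_rot: [-0.001, 0.769, 0.64, -0.001]
ft_force: [1.2, 0.6, -1.9]
gripper_width: 0.0273
```

Run:
```python
from meas import *
p,d,W=wrist('w5'); print(bot.state()['ft_force'])
```

```text
tool [587.1   0.9  49.7] [587.5   0.8  50.3] rot [-4.000e-04  7.688e-01  6.395e-01 -4.000e-04] t 7.475
[ 0.21725651 -0.75609173 -1.17984242]
```

View pics/w5.png

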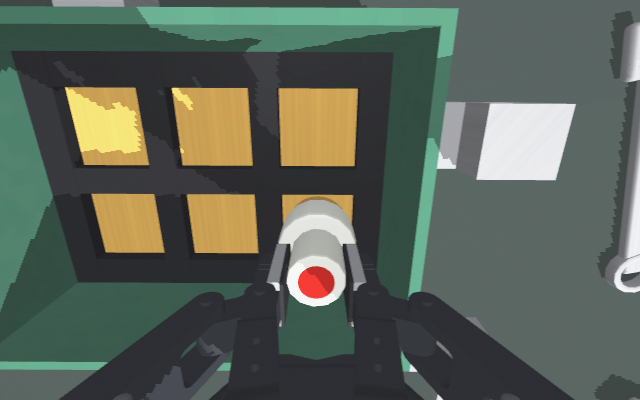

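The plug is in the lower-right socket at (317,205). Releasing it.

Emit:
{"method": "apply_moves", "body": {
  "targets": [
    {"xyz": [0,0,-0.1],"rotation": [0,0,0]},
    {"xyz": [0,0,0],"rotation": [0,0,0]},
    {"xyz": [0,0,0],"rotation": [0,0,0]},
    {"xyz": [0,0,0],"rotation": [0,0,0]}
  ],
  "claw": 0.5
}}

```text
t: 7.98
tool_pos: [0.588, 0.0008, 0.0501]
tool_rot: [0.0, 0.769, 0.64, 0.0]
ft_force: [0.2, -0.3, -0.3]
gripper_width: 0.0429
```

Emit:
{"method": "apply_moves", "body": {
  "targets": [
    {"xyz": [0,0,3],"rotation": [0,0,0]},
    {"xyz": [0,0,5],"rotation": [0,0,0]},
    {"xyz": [0,0,5],"rotation": [0,0,0]},
    {"xyz": [0,0,2],"rotation": [0,0,0]}
  ]
}}

```text
t: 8.48
tool_pos: [0.5897, 0.0007, 0.2036]
tool_rot: [0.002, 0.769, 0.64, 0.002]
ft_force: [0.1, -0.2, -0.0]
gripper_width: 0.0424
```

Run:
```python
from meas import *
p,d,W=wrist('w6'); circ(W,d)
```

```text
tool [589.7   0.7 203.6] [590.5   0.7 205.3] rot [0.003  0.7687 0.6396 0.0031] t 8.525
[ 39. 204.] 161 [517.6 144.2] 8.7 0.0749
[164. 210.] 3869 [532.   43.4] 125.2 0.075
[184. 315.] 709 [588.7   2.2] 13.9 0.0749
```

View pics/w6.png

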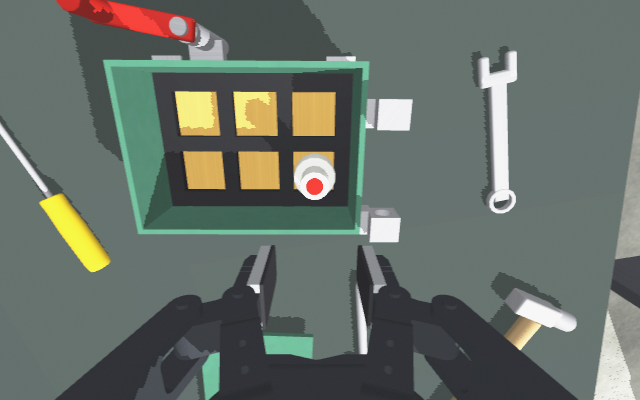

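Emit:
{"method": "apply_moves", "body": {
  "targets": [
    {"xyz": [1.2,4.85,0],"rotation": [0,0,0]},
    {"xyz": [1.2,4.85,0],"rotation": [0,0,0]},
    {"xyz": [1.2,4.85,0],"rotation": [0,0,0]},
    {"xyz": [1.2,4.85,0],"rotation": [0,0,0]},
    {"xyz": [1.2,4.85,-2],"rotation": [0,0,0]},
    {"xyz": [0,0,-4],"rotation": [0,0,0]},
    {"xyz": [0,0,-3],"rotation": [0,0,0]},
    {"xyz": [0,0,0],"rotation": [0,0,0]},
    {"xyz": [0,0,0],"rotation": [0,0,0]}
  ],
  "claw": 0.6
}}

```text
t: 9.65
tool_pos: [0.6484, 0.2434, 0.1103]
tool_rot: [0.0, 0.769, 0.639, 0.0]
ft_force: [1.0, -0.3, 0.1]
gripper_width: 0.0515
```

Run:
```python
from meas import *
p,d,W=wrist('w7'); circ(W,d)
```

```text
tool [648.4 243.4 110.3] [649.  243.5 111.2] rot [5.000e-04 7.689e-01 6.394e-01 1.100e-03] t 9.7
[ 63. 130.] 2371 [560.7 360.1] 14.4 0.0706
[78.  7.] 618 [480.5 368.8] 12.9 0.0692
[221. 317.] 1353 [648.5 243.7] 14.0 0.0704
[254.  68.] 2995 [469.3 251. ] 22.3 0.0672
[383. 197.] 607 [527.1 123.1] 14.7 0.075
```

View pics/w7.png

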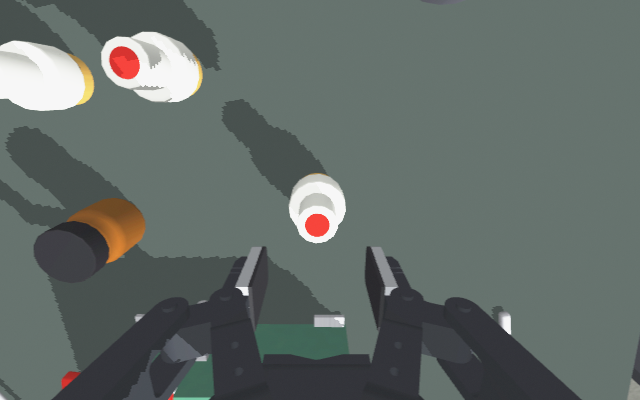

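Emit:
{"method": "apply_moves", "body": {
  "targets": [
    {"xyz": [0,0,-3],"rotation": [0,0,0]},
    {"xyz": [0,0,-2.2],"rotation": [0,0,0]},
    {"xyz": [0,0,-1.1],"rotation": [0,0,0]},
    {"xyz": [0,0,0],"rotation": [0,0,0]}
  ]
}}

```text
t: 10.2
tool_pos: [0.6481, 0.2433, 0.0472]
tool_rot: [0.0, 0.769, 0.639, 0.0]
ft_force: [-0.4, -0.3, 0.8]
gripper_width: 0.0512
```

Emit:
{"method": "apply_moves", "body": {
  "targets": [
    {"xyz": [0,0,0],"rotation": [0,0,0]},
    {"xyz": [0,0,0],"rotation": [0,0,0]},
    {"xyz": [0,0,0],"rotation": [0,0,0]},
    {"xyz": [0,0,0],"rotation": [0,0,0]}
  ],
  "claw": 0.2,
  "force": 25
}}

```text
t: 10.7
tool_pos: [0.6491, 0.2437, 0.0484]
tool_rot: [0.001, 0.769, 0.64, 0.001]
ft_force: [-0.1, -0.8, 6.2]
gripper_width: 0.027
```

Emit:
{"method": "apply_moves", "body": {
  "targets": [
    {"xyz": [0,0,1],"rotation": [0,0,0]},
    {"xyz": [0,0,4],"rotation": [0,0,0]},
    {"xyz": [0,0,5],"rotation": [0,0,0]},
    {"xyz": [0,0,4],"rotation": [0,0,0]},
    {"xyz": [-1.25,-4.5,0],"rotation": [0,0,0]},
    {"xyz": [-1.25,-4.5,0],"rotation": [0,0,0]},
    {"xyz": [-1.25,-4.5,0],"rotation": [0,0,0]},
    {"xyz": [-1.25,-4.5,0],"rotation": [0,0,0]},
    {"xyz": [0,0,0],"rotation": [0,0,0]},
    {"xyz": [0,0,0],"rotation": [0,0,0]},
    {"xyz": [0,0,0],"rotation": [0,0,0]}
  ]
}}

```text
t: 12.08
tool_pos: [0.5981, 0.0644, 0.1868]
tool_rot: [-0.0, 0.768, 0.64, 0.0]
ft_force: [0.1, 0.3, -1.4]
gripper_width: 0.0271
```

Run:
```python
from meas import *
p,d,W=wrist('w8'); C=boxfit(p,d,W)
```

```text
tool [598.1  64.4 186.8] [598.1  64.5 186.7] rot [-1.000e-04  7.683e-01  6.401e-01  1.000e-04] t 12.125
box [532.7  44.1] yaw -0.1874 3965 rms 1.6561644573008774 z 0.0797780705163082
```

View pics/w8.png

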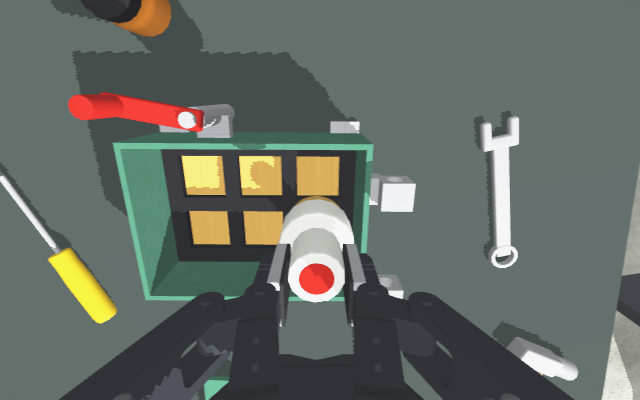

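Emit:
{"method": "apply_moves", "body": {
  "targets": [
    {"xyz": [0.1,-0.2,-3],"rotation": [0,0,0]},
    {"xyz": [0,0,-4],"rotation": [0,0,0]},
    {"xyz": [0,0,-2],"rotation": [0,0,0]},
    {"xyz": [0,0,0],"rotation": [0,0,0]},
    {"xyz": [0,0,-1.5],"rotation": [0,0,0]},
    {"xyz": [0,0,-1.5],"rotation": [0,0,0]},
    {"xyz": [0,0,-1.3],"rotation": [0,0,0]},
    {"xyz": [0,0,0],"rotation": [0,0,0]},
    {"xyz": [0,0,0],"rotation": [0,0,0]}
  ]
}}

```text
t: 13.25
tool_pos: [0.5987, 0.0613, 0.0535]
tool_rot: [-0.0, 0.769, 0.639, -0.0]
ft_force: [-0.0, 0.4, -1.2]
gripper_width: 0.0267
```

Run:
```python
from meas import *
p,d,W=wrist('w9'); print(bot.state()['ft_force'])
```

```text
tool [598.7  61.3  53.5] [598.8  61.3  53.7] rot [-0.      0.7688  0.6395 -0.    ] t 13.3
[ 0.34173483  0.36025478 -1.70878597]
```

View pics/w9.png

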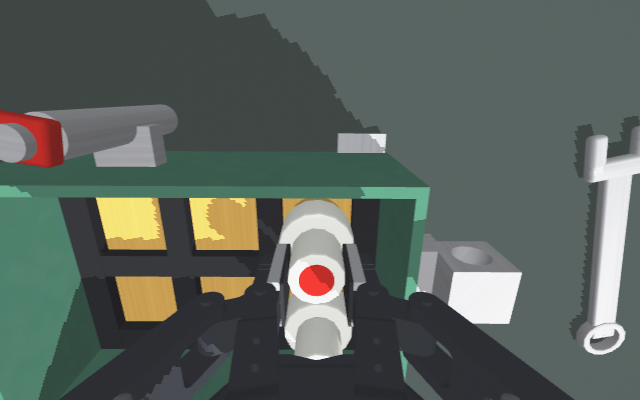

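Emit:
{"method": "apply_moves", "body": {
  "targets": [
    {"xyz": [0,0,-0.1],"rotation": [0,0,0]},
    {"xyz": [0,0,0],"rotation": [0,0,0]},
    {"xyz": [0,0,0],"rotation": [0,0,0]},
    {"xyz": [0,0,0],"rotation": [0,0,0]}
  ],
  "claw": 0.5
}}

```text
t: 13.8
tool_pos: [0.599, 0.0614, 0.053]
tool_rot: [0.0, 0.769, 0.64, 0.0]
ft_force: [0.1, 0.4, 0.6]
gripper_width: 0.0428
```

Emit:
{"method": "apply_moves", "body": {
  "targets": [
    {"xyz": [0,0,3],"rotation": [0,0,0]},
    {"xyz": [0,0,5],"rotation": [0,0,0]},
    {"xyz": [0,0,5],"rotation": [0,0,0]},
    {"xyz": [0,0,2],"rotation": [0,0,0]},
    {"xyz": [-0.65,4.97,0],"rotation": [0,0,0]},
    {"xyz": [-0.65,4.97,0],"rotation": [0,0,0]},
    {"xyz": [-0.65,4.97,0],"rotation": [0,0,0]},
    {"xyz": [-0.65,4.97,0],"rotation": [0,0,0]},
    {"xyz": [-0.65,4.97,0],"rotation": [0,0,0]},
    {"xyz": [-0.65,4.97,-1],"rotation": [0,0,0]},
    {"xyz": [0,0,-4],"rotation": [0,0,0]},
    {"xyz": [0,0,-4],"rotation": [0,0,0]},
    {"xyz": [0,0,0],"rotation": [0,0,0]},
    {"xyz": [0,0,0],"rotation": [0,0,0]}
  ],
  "claw": 0.5
}}

```text
t: 15.55
tool_pos: [0.5607, 0.3598, 0.1139]
tool_rot: [0.0, 0.769, 0.639, 0.001]
ft_force: [-0.0, 0.8, 0.2]
gripper_width: 0.0427
```

Run:
```python
from meas import *
p,d,W=wrist('w10'); circ(W,d)
```

```text
tool [560.7 359.8 113.9] [561.3 360.1 114.8] rot [3.000e-04 7.689e-01 6.394e-01 1.600e-03] t 15.6
[ 17. 340.] 616 [599.  485.8] 28.1 0.075
[ 76. 579.] 3254 [749.2 415.6] 45.2 0.075
[219. 316.] 1314 [560.4 361.2] 13.9 0.0702
[226. 194.] 1380 [475.8 371.1] 14.2 0.0702
[363. 214.] 245 [457.4 249.4] 13.1 0.0665
```

View pics/w10.png

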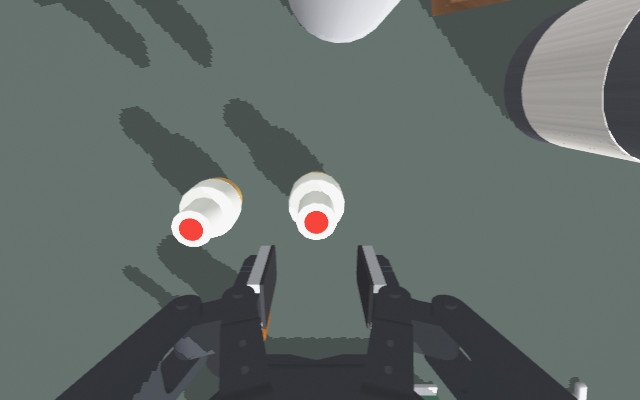

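Emit:
{"method": "apply_moves", "body": {
  "targets": [
    {"xyz": [0,0.1,-3],"rotation": [0,0,0]},
    {"xyz": [0,0,-2.6],"rotation": [0,0,0]},
    {"xyz": [0,0,-1.0],"rotation": [0,0,0]},
    {"xyz": [0,0,0],"rotation": [0,0,0]}
  ]
}}

```text
t: 16.1
tool_pos: [0.5604, 0.3607, 0.0476]
tool_rot: [0.0, 0.769, 0.639, 0.0]
ft_force: [-0.4, 0.4, 0.2]
gripper_width: 0.0428
```

Emit:
{"method": "apply_moves", "body": {
  "targets": [
    {"xyz": [0,0,0],"rotation": [0,0,0]},
    {"xyz": [0,0,0],"rotation": [0,0,0]},
    {"xyz": [0,0,0],"rotation": [0,0,0]},
    {"xyz": [0,0,0],"rotation": [0,0,0]}
  ],
  "claw": 0.2,
  "force": 25
}}

```text
t: 16.6
tool_pos: [0.561, 0.3612, 0.0485]
tool_rot: [0.0, 0.769, 0.64, 0.002]
ft_force: [-0.5, -0.1, 6.7]
gripper_width: 0.0269
```

Emit:
{"method": "apply_moves", "body": {
  "targets": [
    {"xyz": [0,0,1],"rotation": [0,0,0]},
    {"xyz": [0,0,4],"rotation": [0,0,0]},
    {"xyz": [0,0,5],"rotation": [0,0,0]},
    {"xyz": [0,0,4],"rotation": [0,0,0]},
    {"xyz": [-0.38,-4.76,0],"rotation": [0,0,0]},
    {"xyz": [-0.38,-4.76,0],"rotation": [0,0,0]},
    {"xyz": [-0.38,-4.76,0],"rotation": [0,0,0]},
    {"xyz": [-0.38,-4.76,0],"rotation": [0,0,0]},
    {"xyz": [-0.38,-4.76,0],"rotation": [0,0,0]},
    {"xyz": [-0.38,-4.76,0],"rotation": [0,0,0]},
    {"xyz": [0,0,0],"rotation": [0,0,0]},
    {"xyz": [0,0,0],"rotation": [0,0,0]},
    {"xyz": [0,0,0],"rotation": [0,0,0]}
  ]
}}

```text
t: 18.23
tool_pos: [0.5371, 0.076, 0.1869]
tool_rot: [-0.0, 0.768, 0.64, 0.0]
ft_force: [-0.4, 0.6, -2.0]
gripper_width: 0.0268
```

Run:
```python
from meas import *
p,d,W=wrist('w11'); C=boxfit(p,d,W)
```

```text
tool [537.1  76.  186.9] [537.1  76.1 186.8] rot [-1.000e-04  7.683e-01  6.401e-01  1.000e-04] t 18.275
box [532.3  44.1] yaw -0.1867 3917 rms 1.660186050757065 z 0.07984066007221252
```

View pics/w11.png

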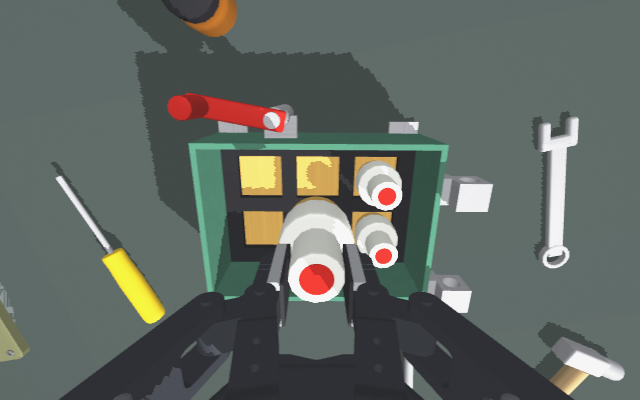

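Emit:
{"method": "apply_moves", "body": {
  "targets": [
    {"xyz": [0.1,-0.2,-3],"rotation": [0,0,0]},
    {"xyz": [0,0,-4],"rotation": [0,0,0]},
    {"xyz": [0,0,-2],"rotation": [0,0,0]},
    {"xyz": [0,0,0],"rotation": [0,0,0]},
    {"xyz": [0,0,-1.5],"rotation": [0,0,0]},
    {"xyz": [0,0,-1.5],"rotation": [0,0,0]},
    {"xyz": [0,0,-1.3],"rotation": [0,0,0]},
    {"xyz": [0,0,0],"rotation": [0,0,0]},
    {"xyz": [0,0,0],"rotation": [0,0,0]}
  ]
}}

```text
t: 19.4
tool_pos: [0.538, 0.0729, 0.0535]
tool_rot: [-0.0, 0.769, 0.639, -0.0]
ft_force: [0.6, -0.1, -2.0]
gripper_width: 0.0267
```

Run:
```python
from meas import *
p,d,W=wrist('w12'); print(bot.state()['ft_force'])
```

```text
tool [538.   72.9  53.5] [538.1  72.9  53.7] rot [-0.000e+00  7.688e-01  6.395e-01 -1.000e-04] t 19.45
[ 0.02668714  0.40150135 -1.57183727]
```

View pics/w12.png

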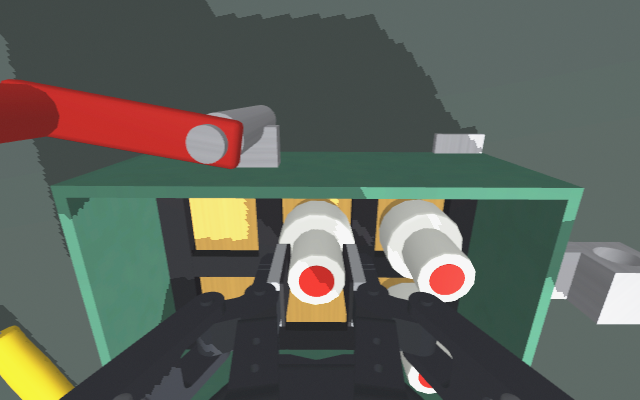

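Emit:
{"method": "apply_moves", "body": {
  "targets": [
    {"xyz": [0,0,-0.1],"rotation": [0,0,0]},
    {"xyz": [0,0,0],"rotation": [0,0,0]},
    {"xyz": [0,0,0],"rotation": [0,0,0]},
    {"xyz": [0,0,0],"rotation": [0,0,0]}
  ],
  "claw": 0.5
}}

```text
t: 19.95
tool_pos: [0.5381, 0.073, 0.0529]
tool_rot: [0.0, 0.769, 0.64, 0.0]
ft_force: [-0.3, -0.3, -1.2]
gripper_width: 0.0423
```

Emit:
{"method": "apply_moves", "body": {
  "targets": [
    {"xyz": [0,0,3],"rotation": [0,0,0]},
    {"xyz": [0,0,5],"rotation": [0,0,0]},
    {"xyz": [0,0,5],"rotation": [0,0,0]},
    {"xyz": [0,0,2],"rotation": [0,0,0]},
    {"xyz": [-1.05,4.97,0],"rotation": [0,0,0]},
    {"xyz": [-1.05,4.97,0],"rotation": [0,0,0]},
    {"xyz": [-1.05,4.97,0],"rotation": [0,0,0]},
    {"xyz": [-1.05,4.97,0],"rotation": [0,0,0]},
    {"xyz": [-1.05,4.97,0],"rotation": [0,0,0]},
    {"xyz": [-1.05,4.97,-1],"rotation": [0,0,0]},
    {"xyz": [0,0,-4],"rotation": [0,0,0]},
    {"xyz": [0,0,-4],"rotation": [0,0,0]},
    {"xyz": [0,0,0],"rotation": [0,0,0]},
    {"xyz": [0,0,0],"rotation": [0,0,0]}
  ],
  "claw": 0.5
}}

```text
t: 21.7
tool_pos: [0.4758, 0.3715, 0.1139]
tool_rot: [0.0, 0.769, 0.639, 0.001]
ft_force: [-0.4, 0.7, 1.3]
gripper_width: 0.0427
```

Run:
```python
from meas import *
p,d,W=wrist('w13'); circ(W,d)
```

```text
tool [475.8 371.5 113.9] [476.4 371.8 114.6] rot [1.000e-04 7.689e-01 6.394e-01 1.500e-03] t 21.75
[ 10. 484.] 674 [594.6 481.5] 20.9 0.075
[220. 316.] 1312 [475.6 371.4] 14.0 0.0704
[345. 334.] 1096 [469.3 253.7] 21.1 0.0666
```

View pics/w13.png

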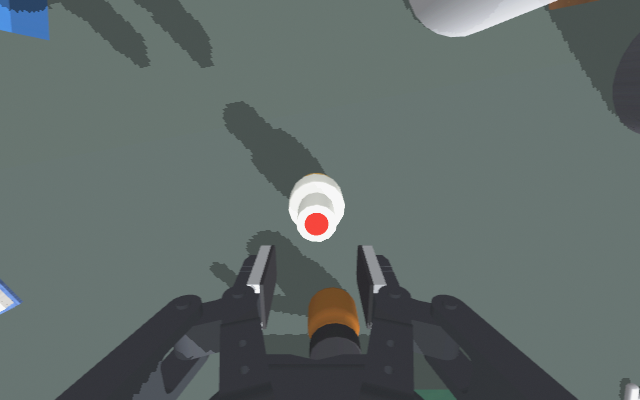

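Emit:
{"method": "apply_moves", "body": {
  "targets": [
    {"xyz": [0,0,-3],"rotation": [0,0,0]},
    {"xyz": [0,0,-2.6],"rotation": [0,0,0]},
    {"xyz": [0,0,-1.0],"rotation": [0,0,0]},
    {"xyz": [0,0,0],"rotation": [0,0,0]}
  ]
}}

```text
t: 22.25
tool_pos: [0.4756, 0.3713, 0.0475]
tool_rot: [0.0, 0.769, 0.639, 0.0]
ft_force: [0.6, -0.3, 0.3]
gripper_width: 0.0425
```

Emit:
{"method": "apply_moves", "body": {
  "targets": [
    {"xyz": [0,0,0],"rotation": [0,0,0]},
    {"xyz": [0,0,0],"rotation": [0,0,0]},
    {"xyz": [0,0,0],"rotation": [0,0,0]},
    {"xyz": [0,0,0],"rotation": [0,0,0]}
  ],
  "claw": 0.2,
  "force": 25
}}

```text
t: 22.75
tool_pos: [0.4761, 0.3718, 0.0483]
tool_rot: [0.0, 0.769, 0.64, 0.001]
ft_force: [-0.5, -0.5, 6.4]
gripper_width: 0.027
```

Emit:
{"method": "apply_moves", "body": {
  "targets": [
    {"xyz": [0,0,1],"rotation": [0,0,0]},
    {"xyz": [0,0,4],"rotation": [0,0,0]},
    {"xyz": [0,0,5],"rotation": [0,0,0]},
    {"xyz": [0,0,4],"rotation": [0,0,0]},
    {"xyz": [0.73,-5.12,0],"rotation": [0,0,0]},
    {"xyz": [0.73,-5.12,0],"rotation": [0,0,0]},
    {"xyz": [0.73,-5.12,0],"rotation": [0,0,0]},
    {"xyz": [0.73,-5.12,0],"rotation": [0,0,0]},
    {"xyz": [0.73,-5.12,0],"rotation": [0,0,0]},
    {"xyz": [0.73,-5.12,0],"rotation": [0,0,0]},
    {"xyz": [0.73,-5.12,0],"rotation": [0,0,0]},
    {"xyz": [0,0,0],"rotation": [0,0,0]},
    {"xyz": [0,0,0],"rotation": [0,0,0]},
    {"xyz": [0,0,0],"rotation": [0,0,0]}
  ]
}}

```text
t: 24.5
tool_pos: [0.5257, 0.0139, 0.1868]
tool_rot: [-0.0, 0.768, 0.64, -0.0]
ft_force: [0.2, 0.0, -2.3]
gripper_width: 0.0269
```

Run:
```python
from meas import *
p,d,W=wrist('w14'); C=boxfit(p,d,W)
```

```text
tool [525.7  13.9 186.8] [525.8  14.1 186.8] rot [-3.000e-04  7.682e-01  6.402e-01 -0.000e+00] t 24.55
box [532.2  43.9] yaw -0.1866 5630 rms 1.6499273680761861 z 0.07986570407527108
```

View pics/w14.png

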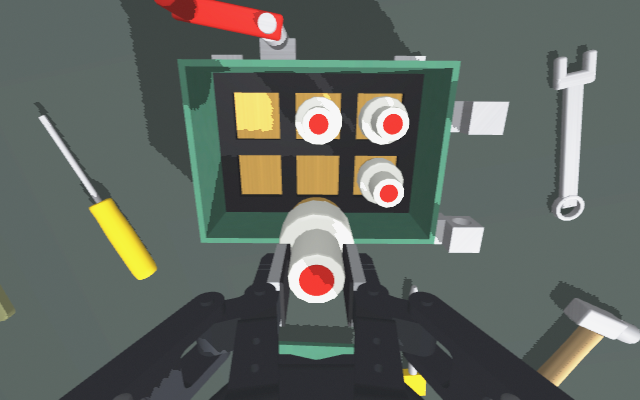

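Emit:
{"method": "apply_moves", "body": {
  "targets": [
    {"xyz": [0.1,-0.1,-3],"rotation": [0,0,0]},
    {"xyz": [0,0,-4],"rotation": [0,0,0]},
    {"xyz": [0,0,-2],"rotation": [0,0,0]},
    {"xyz": [0,0,0],"rotation": [0,0,0]},
    {"xyz": [0,0,-1.5],"rotation": [0,0,0]},
    {"xyz": [0,0,-1.5],"rotation": [0,0,0]},
    {"xyz": [0,0,-1.3],"rotation": [0,0,0]},
    {"xyz": [0,0,0],"rotation": [0,0,0]},
    {"xyz": [0,0,0],"rotation": [0,0,0]}
  ]
}}

```text
t: 25.68
tool_pos: [0.527, 0.0117, 0.0536]
tool_rot: [-0.0, 0.769, 0.639, -0.0]
ft_force: [0.4, 0.1, -1.5]
gripper_width: 0.0268
```

Emit:
{"method": "apply_moves", "body": {
  "targets": [
    {"xyz": [0,0,-0.1],"rotation": [0,0,0]},
    {"xyz": [0,0,0],"rotation": [0,0,0]},
    {"xyz": [0,0,0],"rotation": [0,0,0]},
    {"xyz": [0,0,0],"rotation": [0,0,0]}
  ],
  "claw": 0.5
}}

```text
t: 26.18
tool_pos: [0.5273, 0.0117, 0.053]
tool_rot: [0.0, 0.769, 0.64, 0.0]
ft_force: [0.6, 0.1, 0.1]
gripper_width: 0.0427
```

Emit:
{"method": "apply_moves", "body": {
  "targets": [
    {"xyz": [0,0,3],"rotation": [0,0,0]},
    {"xyz": [0,0,5],"rotation": [0,0,0]},
    {"xyz": [0,0,5],"rotation": [0,0,0]},
    {"xyz": [0,0,4],"rotation": [0,0,0]},
    {"xyz": [0,0,0],"rotation": [0,0,0]},
    {"xyz": [0,0,0],"rotation": [0,0,0]}
  ]
}}

```text
t: 26.92
tool_pos: [0.5265, 0.0118, 0.2223]
tool_rot: [-0.0, 0.769, 0.64, -0.0]
ft_force: [-0.1, -0.0, -0.1]
gripper_width: 0.0428
```

Run:
```python
from meas import *
p,d,W=wrist('w15'); C=boxfit(p,d,W); circ(W,d,.060,.08); knuck(W,d,C)
p,d=bot.read_camera('top'); save('top15',p); W=pts('t',d,bot.get_calibration('top')); np.savez('/tmp/top15.npz',p=p,d=d,W=W)
for o in plugs(W,d): print(o)
```

```text
tool [526.5  11.8 222.3] [526.   11.8 221.6] rot [-0.0009  0.7688  0.6395 -0.0009] t 26.975
box [532.3  43.9] yaw -0.1868 4723 rms 1.6414164442184982 z 0.07986453717879306
[154. 315.] 5078 [530.5  44.2] 128.7 0.08
[118. 317.] 690 [537.9  72.3] 13.8 0.0757
[117. 381.] 739 [597.9  61.2] 13.9 0.0756
[178. 379.] 651 [588.5   2.1] 13.9 0.0752
[181. 317.] 620 [526.4  11.1] 13.8 0.075
[203. 438.] 168 [642.7 -29.6] 17.7 0.08
k1 730 box x [113.4 140.6] y [-77.7 -52.6] z 0.0959373994315535
k2 962 box x [113.2 140.6] y [24.  47.7] z 0.09602919822293984
(np.float64(173.0), np.float64(128.0), 15, array([729.6, 385.1]), 10.7, np.float64(0.0746), array([729.3, 384.6]))
(np.float64(141.0), np.float64(170.0), 33, array([605.8, 482.8]), 27.0, np.float64(0.0749), array([605.6, 475.5]))
(np.float64(134.0), np.float64(183.0), 19, array([568.6, 496.1]), 14.4, np.float64(0.0745), array([568.2, 494.3]))
(np.float64(218.0), np.float64(219.0), 174, array([465.8, 248.4]), 21.6, np.float64(0.0717), array([465.6, 248.2]))
(np.float64(101.0), np.float64(272.0), 18, array([307.3, 582.1]), 14.8, np.float64(0.0729), array([307.1, 583.5]))
```

View pics/w15.png

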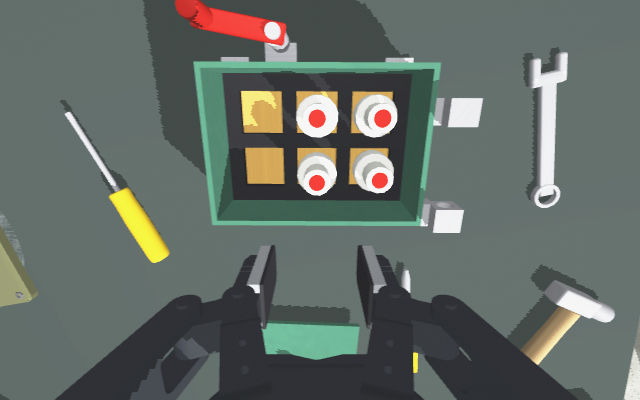

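View pics/top15.png

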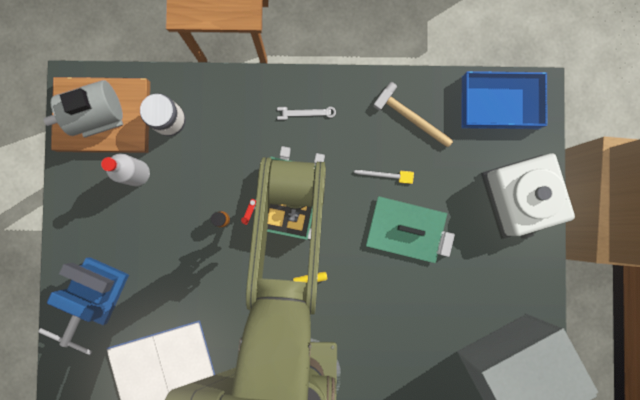

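All four plugs are in sockets, with their knob tops at (317,118), (382,118), (317,182) and (379,180), and no others are on the bench. The cover is next.

Emit:
{"method": "apply_moves", "body": {
  "targets": [
    {"xyz": [-1.39,-5.51,0],"rotation": [0,0,-0.044]},
    {"xyz": [-1.39,-5.51,0],"rotation": [0,0,0]},
    {"xyz": [-1.39,-5.51,0],"rotation": [0,0,0]},
    {"xyz": [-1.39,-5.51,0],"rotation": [0,0,0]},
    {"xyz": [-1.39,-5.51,0],"rotation": [0,0,0]},
    {"xyz": [-1.39,-5.51,-2],"rotation": [0,0,0]},
    {"xyz": [0,0,-4],"rotation": [0,0,0]},
    {"xyz": [0,0,-2],"rotation": [0,0,0]},
    {"xyz": [0,0,0],"rotation": [0,0,0]},
    {"xyz": [0,0,0],"rotation": [0,0,0]}
  ],
  "claw": 0.5,
  "force": 80
}}

```text
t: 28.28
tool_pos: [0.4439, -0.3188, 0.1427]
tool_rot: [-0.0, 0.783, 0.623, -0.0]
ft_force: [-0.4, 0.2, 0.3]
gripper_width: 0.0428
```

Run:
```python
from meas import *
p,d,W=wrist('w16')
m=boxes(W,d,p,[.3,-.5],[.58,-.15],.047,.07); l,n=ndimage.label(m)
for i in range(1,n+1):
    if (l==i).sum()>200: print('handle',rect(W[l==i]),(l==i).sum(),W[l==i][:,2].mean(),np.argwhere(l==i).mean(0))
m=boxes(W,d,p,[.3,-.55],[.58,-.15],.012,.024); print('plate',rect(W[m]),m.sum(),np.median(W[m][:,2]))
```

```text
tool [ 443.9 -318.8  142.7] [ 444.4 -319.   143.3] rot [5.000e-04 7.825e-01 6.226e-01 1.000e-04] t 28.325
handle ((442.8996276855469, -319.1523132324219), (79.02571868896484, 16.028148651123047), 76.93338775634766) 1758 0.051634775507212266 [197.9112628 315.8890785]
plate ((444.1470947265625, -314.10186767578125), (222.43820190429688, 154.5199737548828), 76.9469223022461) 35751 0.0180118572084203
```

View pics/w16.png

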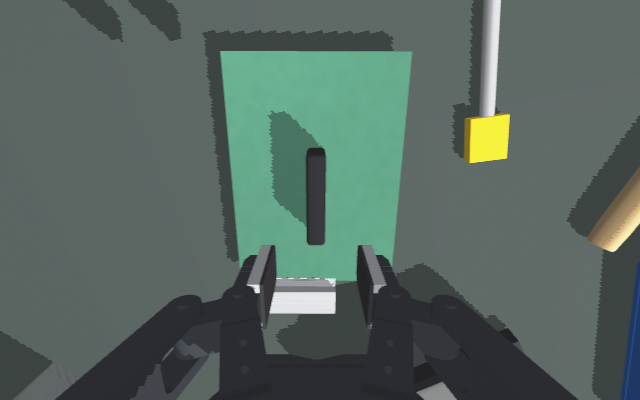

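Emit:
{"method": "apply_moves", "body": {
  "targets": [
    {"xyz": [-0.1,0,-4],"rotation": [0,0,0]},
    {"xyz": [0,0,-4],"rotation": [0,0,0]},
    {"xyz": [0,0,-2.5],"rotation": [0,0,0]},
    {"xyz": [0,0,-1.2],"rotation": [0,0,0]},
    {"xyz": [0,0,0],"rotation": [0,0,0]},
    {"xyz": [0,0,0],"rotation": [0,0,0]}
  ]
}}

```text
t: 29.08
tool_pos: [0.4438, -0.3195, 0.0271]
tool_rot: [0.001, 0.783, 0.623, 0.0]
ft_force: [0.3, 0.2, 0.0]
gripper_width: 0.0429
```

Emit:
{"method": "apply_moves", "body": {
  "targets": [
    {"xyz": [0,0,0],"rotation": [0,0,0]},
    {"xyz": [0,0,0],"rotation": [0,0,0]},
    {"xyz": [0,0,0],"rotation": [0,0,0]},
    {"xyz": [0,0,0],"rotation": [0,0,0]},
    {"xyz": [0,0,0],"rotation": [0,0,0]}
  ],
  "claw": 0,
  "force": 90
}}

```text
t: 29.7
tool_pos: [0.4434, -0.3193, 0.027]
tool_rot: [0.001, 0.783, 0.622, 0.0]
ft_force: [-0.8, -0.4, 6.1]
gripper_width: 0.0141
```

Run:
```python
from meas import *
p,d,W=wrist('w17'); print(bot.state()['ft_force'])
```

```text
tool [ 443.4 -319.3   27. ] [ 443.3 -319.3   27. ] rot [1.000e-03 7.827e-01 6.224e-01 2.000e-04] t 29.75
[-2.26511349e-01  9.87336669e-04  5.58237695e+00]
```

View pics/w17.png

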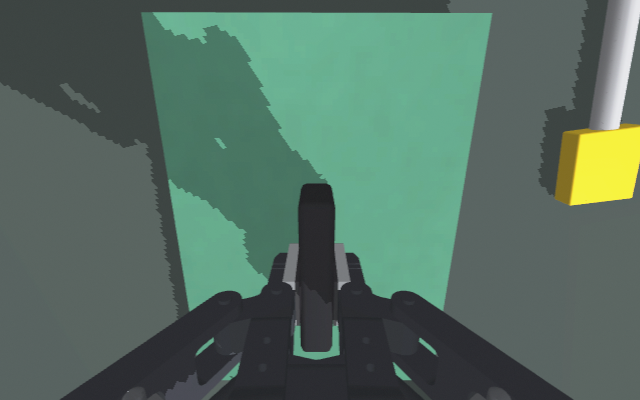

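Emit:
{"method": "apply_moves", "body": {
  "targets": [
    {"xyz": [0,0,1.3],"rotation": [0,0,0]},
    {"xyz": [0,0,4],"rotation": [0,0,0]},
    {"xyz": [0,0,5],"rotation": [0,0,0]},
    {"xyz": [0,0,5],"rotation": [0,0,0]},
    {"xyz": [0,0,0],"rotation": [0,0,0]}
  ]
}}

```text
t: 30.38
tool_pos: [0.4452, -0.3208, 0.1836]
tool_rot: [0.005, 0.783, 0.622, 0.001]
ft_force: [0.5, 0.0, -3.3]
gripper_width: 0.0144
```

Run:
```python
from meas import *
p,d,W=wrist('w18'); s=bot.state(); print(s['ft_force'],s['gripper_width'])
```

```text
tool [ 445.2 -320.8  183.6] [ 443.5 -319.5  180.9] rot [2.200e-03 7.826e-01 6.225e-01 5.000e-04] t 30.425
[ 0.69490086  0.23177415 -2.72858112] 0.014434111819161972
```

View pics/w18.png

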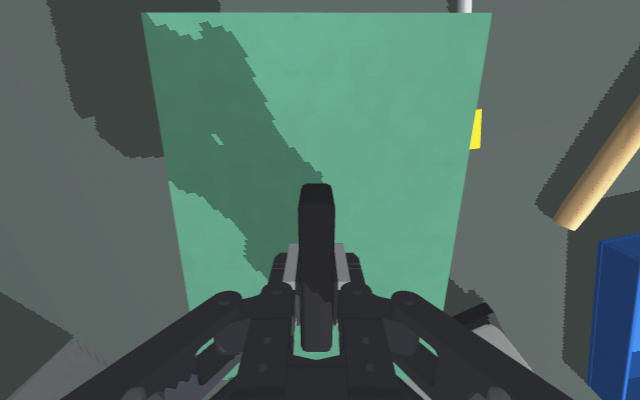

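Emit:
{"method": "apply_moves", "body": {
  "targets": [
    {"xyz": [1.095,4.014,0],"rotation": [0,0,0.179]},
    {"xyz": [1.095,4.014,0],"rotation": [0,0,0.179]},
    {"xyz": [1.095,4.014,0],"rotation": [0,0,0.179]},
    {"xyz": [1.095,4.014,0],"rotation": [0,0,0.179]},
    {"xyz": [1.095,4.014,0],"rotation": [0,0,0.179]},
    {"xyz": [1.095,4.014,0],"rotation": [0,0,0.179]},
    {"xyz": [1.095,4.014,0],"rotation": [0,0,0.179]},
    {"xyz": [1.095,4.014,0],"rotation": [0,0,0.179]},
    {"xyz": [1.095,4.014,0],"rotation": [0,0,0.179]},
    {"xyz": [0,0,0],"rotation": [0,0,0]},
    {"xyz": [0,0,0],"rotation": [0,0,0]},
    {"xyz": [0,0,0],"rotation": [0,0,0]},
    {"xyz": [0,0,0],"rotation": [0,0,0]}
  ]
}}

```text
t: 32.05
tool_pos: [0.5409, 0.0414, 0.1785]
tool_rot: [-0.0, 0.094, 0.996, -0.0]
ft_force: [-0.3, 0.4, -3.0]
gripper_width: 0.0145
```

Run:
```python
from meas import *
p,d,W=wrist('w19'); s=bot.state(); print(s['ft_force'],s['gripper_width'],s['joint_positions'])
q=s['tool_rot'];print('toolx yaw',np.degrees(2*np.arctan2(q[2],q[1])), 'want 169.29')
p,d=bot.read_camera('scene'); save('s19',p)
```

```text
tool [540.9  41.4 178.5] [541.   41.5 178.7] rot [-2.000e-04  9.410e-02  9.956e-01 -1.000e-04] t 32.1
[ 0.89916637  0.26680038 -3.93516237] 0.014362633064941963 [-1.13318227e-03  3.08758236e-01  1.64866748e+00 -1.53231518e-04
  1.18454197e+00 -1.38344847e+00]
toolx yaw 169.204140906315 want 169.29
```

View pics/w19.png

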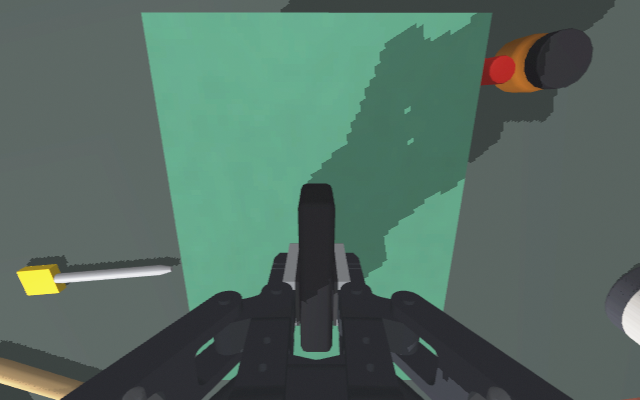

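View pics/s19.png

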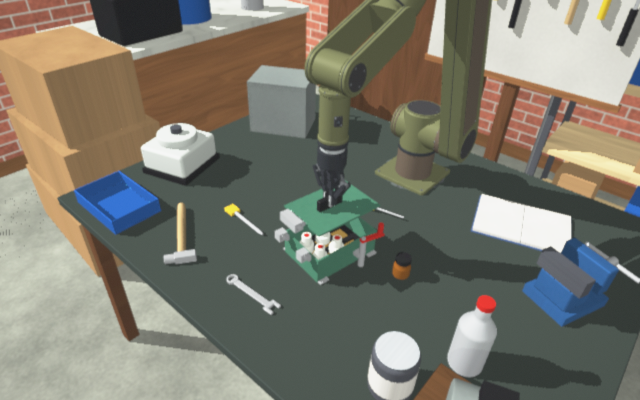

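The cover is above the box with its knuckle over the gap, as seen at (292,219) in the scene picture. Lowering it.

Emit:
{"method": "apply_moves", "body": {
  "targets": [
    {"xyz": [0.1,0,-3],"rotation": [0,0,0.001]},
    {"xyz": [0,0,-2.7],"rotation": [0,0,0]},
    {"xyz": [0,0,-1],"rotation": [0,0,0]},
    {"xyz": [0,0,0],"rotation": [0,0,0]},
    {"xyz": [0,0,0],"rotation": [0,0,0]},
    {"xyz": [0,0,0],"rotation": [0,0,0]}
  ]
}}

```text
t: 32.9
tool_pos: [0.5432, 0.0424, 0.1129]
tool_rot: [0.001, 0.093, 0.996, 0.0]
ft_force: [1.0, 0.6, -2.6]
gripper_width: 0.0147
```

Run:
```python
from meas import *
p,d=bot.read_camera('scene'); cv2.imwrite('pics/s20.png',cv2.resize(cv2.cvtColor(p[160:300,240:420],cv2.COLOR_RGB2BGR),None,fx=4,fy=4,interpolation=cv2.INTER_CUBIC))
s=bot.state(); print(s['tool_pos'],s['ft_force'])
q=s['tool_rot'];print(np.degrees(2*np.arctan2(q[2],q[1])))
```

```text
[0.54305551 0.04242488 0.11277665] [ 0.30410301 -0.68124725 -3.69495064]
169.35504312505788
```

View pics/s20.png

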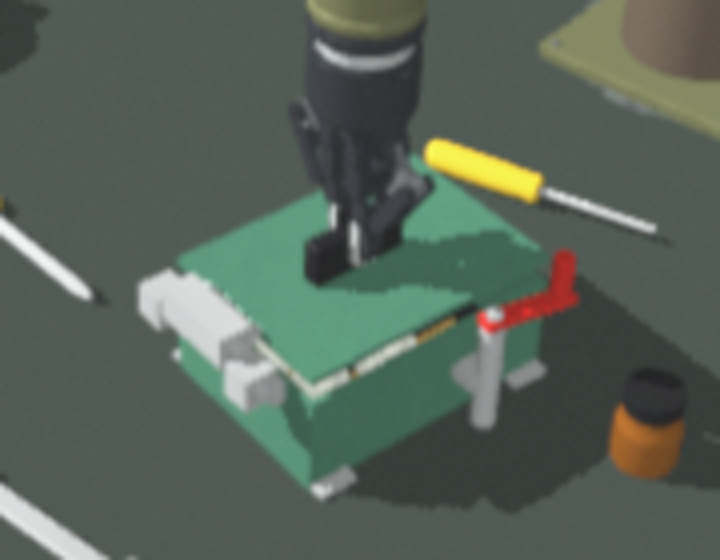

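Emit:
{"method": "apply_moves", "body": {
  "targets": [
    {"xyz": [-0.1,0,-0.4],"rotation": [0,0,0]},
    {"xyz": [0,0,-0.4],"rotation": [0,0,0]},
    {"xyz": [0,0,-0.4],"rotation": [0,0,0]},
    {"xyz": [0,0,-0.4],"rotation": [0,0,0]},
    {"xyz": [0,0,0],"rotation": [0,0,0]},
    {"xyz": [0,0,0],"rotation": [0,0,0]}
  ]
}}

```text
t: 33.7
tool_pos: [0.5412, 0.0424, 0.0957]
tool_rot: [-0.0, 0.093, 0.996, -0.0]
ft_force: [0.2, -0.9, -3.2]
gripper_width: 0.0142
```

Emit:
{"method": "apply_moves", "body": {
  "targets": [
    {"xyz": [0,0,-0.1],"rotation": [0,0,0]},
    {"xyz": [0,0,0],"rotation": [0,0,0]},
    {"xyz": [0,0,0],"rotation": [0,0,0]}
  ]
}}

```text
t: 34.08
tool_pos: [0.5414, 0.0424, 0.0951]
tool_rot: [0.0, 0.093, 0.996, 0.0]
ft_force: [-1.9, -0.1, 0.5]
gripper_width: 0.0144
```

Run:
```python
from meas import *
p,d,W=wrist('w21'); s=bot.state(); print(s['tool_pos'],s['ft_force'])
p,d=bot.read_camera('scene'); cv2.imwrite('pics/s21.png',cv2.resize(cv2.cvtColor(p[160:300,240:420],cv2.COLOR_RGB2BGR),None,fx=4,fy=4,interpolation=cv2.INTER_CUBIC))
```

```text
tool [541.4  42.4  95.1] [541.4  42.4  95.1] rot [2.000e-04 9.280e-02 9.957e-01 0.000e+00] t 34.125
[0.54137247 0.0424086  0.09513718] [-2.14628322 -0.11339224  2.14683445]
```

View pics/s21.png

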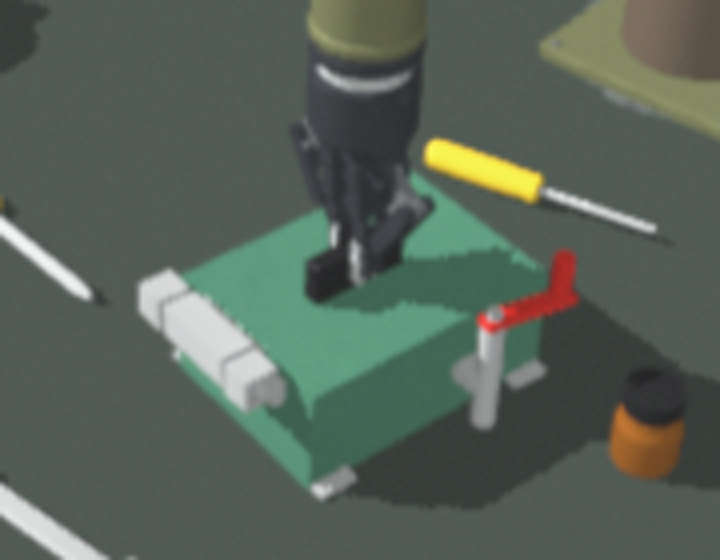

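The cover looks flat on the rim with the three knuckles in line, and the weight has transferred. I'll release it and fetch the pin.

Emit:
{"method": "apply_moves", "body": {
  "targets": [
    {"xyz": [0,0,0],"rotation": [0,0,0]},
    {"xyz": [0,0,0],"rotation": [0,0,0]},
    {"xyz": [0,0,0],"rotation": [0,0,0]},
    {"xyz": [0,0,0],"rotation": [0,0,0]}
  ],
  "claw": 0.4
}}

```text
t: 34.67
tool_pos: [0.5414, 0.0424, 0.0948]
tool_rot: [0.0, 0.093, 0.996, 0.0]
ft_force: [-0.2, -0.6, 0.2]
gripper_width: 0.0341
```

Emit:
{"method": "apply_moves", "body": {
  "targets": [
    {"xyz": [0,0,2],"rotation": [0,0,0]},
    {"xyz": [0,0,4],"rotation": [0,0,0]},
    {"xyz": [0,0,5],"rotation": [0,0,0]},
    {"xyz": [0.92,-5.02,0],"rotation": [0,0,-0.165]},
    {"xyz": [0.92,-5.02,0],"rotation": [0,0,-0.165]},
    {"xyz": [0.92,-5.02,0],"rotation": [0,0,-0.165]},
    {"xyz": [0.92,-5.02,0],"rotation": [0,0,-0.165]},
    {"xyz": [0.92,-5.02,0],"rotation": [0,0,-0.165]},
    {"xyz": [0.92,-5.02,0],"rotation": [0,0,-0.165]},
    {"xyz": [0.92,-5.02,0],"rotation": [0,0,-0.165]},
    {"xyz": [0,0,-3],"rotation": [0,0,-0.165]},
    {"xyz": [0,0,-3],"rotation": [0,0,-0.165]},
    {"xyz": [0,0,0],"rotation": [0,0,0]},
    {"xyz": [0,0,0],"rotation": [0,0,0]},
    {"xyz": [0,0,0],"rotation": [0,0,0]}
  ],
  "claw": 0.65
}}

```text
t: 36.55
tool_pos: [0.6068, -0.3093, 0.1467]
tool_rot: [0.002, 0.741, 0.672, 0.0]
ft_force: [-0.2, -0.1, -0.3]
gripper_width: 0.0557
```

Run:
```python
from meas import *
p,d,W=wrist('w22'); np.savez('/tmp/w22.npz',p=p,d=d,W=W)
s=bot.state();q=s['tool_rot'];print('yaw',np.degrees(2*np.arctan2(q[2],q[1])))
hsv=cv2.cvtColor(p,cv2.COLOR_RGB2HSV)
y=(hsv[...,0]>18)&(hsv[...,0]<35)&(hsv[...,1]>150)&(hsv[...,2]>120)&(W[...,2]>.009)&(W[...,2]<.02)&(d>0)&(W[...,1]<-.15)
print('head top',rect(W[y]),y.sum(),W[y][:,2].mean())
m=boxes(W,d,p,[.5,-.29],[.75,-.1],.007,.02); print('shaft',rect(W[m]),m.sum())
w=W[m][:,:2]; vx=cv2.fitLine((w*1000).astype(np.float32),cv2.DIST_HUBER,0,.01,.01).ravel(); print(vx,np.degrees(np.arctan2(vx[1],vx[0])))
p,d=bot.read_camera('top'); save('top22',p); W=pts('t',d,bot.get_calibration('top'))
m=boxes(W,d,p,[.42,-.06],[.68,.15],.11,.14); print('handle',rect(W[m]),W[m][:,2].max())
m=boxes(W,d,p,[.38,-.06],[.62,.13],.078,.096);print('plate z',np.median(W[m][:,2]))
```

```text
tool [ 606.8 -309.3  146.7] [ 606.7 -309.3  146.6] rot [1.500e-03 7.411e-01 6.714e-01 4.000e-04] t 36.6
yaw 84.35549169215398
head top ((604.1649169921875, -309.3771057128906), (40.03533935546875, 33.26872253417969), 85.17918395996094) 1402 0.01201227023348054
shaft ((612.7737426757812, -224.09262084960938), (137.2782440185547, 22.34235954284668), 79.63838958740234) 2174
[ 9.9075310e-02  9.9507993e-01  6.1271735e+02 -2.1811789e+02] 84.31407
handle ((537.7821655273438, 40.173439025878906), (16.241052627563477, 80.04315948486328), 79.57130432128906) 0.12716546078764068
plate z 0.0857275354684065
```

View pics/w22.png

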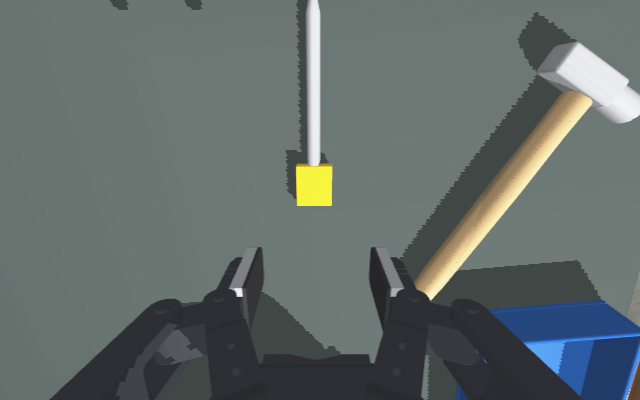

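View pics/top22.png

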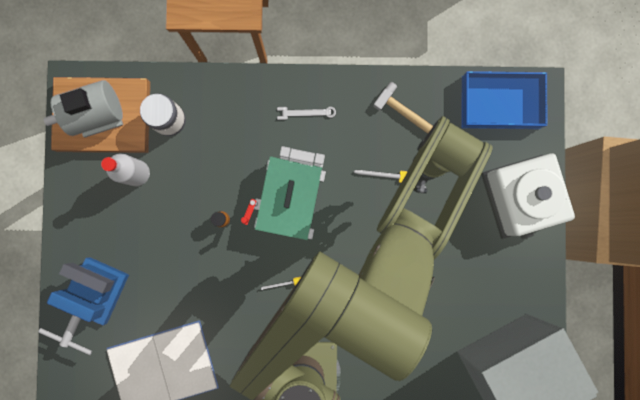

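The pin head is at (315,185), midway between the fingers, and its shaft is in line with the tool. The top view shows the cover square on the box.

Emit:
{"method": "apply_moves", "body": {
  "targets": [
    {"xyz": [-0.25,0,-4],"rotation": [0,0,0]},
    {"xyz": [0,0,-4],"rotation": [0,0,0]},
    {"xyz": [0,0,-3],"rotation": [0,0,0]},
    {"xyz": [0,0,-2],"rotation": [0,0,0]},
    {"xyz": [0,0,-0.9],"rotation": [0,0,0]},
    {"xyz": [0,0,0],"rotation": [0,0,0]},
    {"xyz": [0,0,0],"rotation": [0,0,0]}
  ]
}}

```text
t: 37.52
tool_pos: [0.6042, -0.3095, 0.0071]
tool_rot: [0.001, 0.741, 0.671, 0.0]
ft_force: [-0.5, -0.1, 0.5]
gripper_width: 0.0553
```

Emit:
{"method": "apply_moves", "body": {
  "targets": [
    {"xyz": [0,0,-0.45],"rotation": [0,0,0]},
    {"xyz": [0,0,0],"rotation": [0,0,0]},
    {"xyz": [0,0,0],"rotation": [0,0,0]},
    {"xyz": [0,0,0],"rotation": [0,0,0]},
    {"xyz": [0,0,0],"rotation": [0,0,0]}
  ],
  "claw": 0.1,
  "force": 110
}}

```text
t: 38.15
tool_pos: [0.604, -0.3094, 0.0025]
tool_rot: [0.001, 0.742, 0.671, 0.0]
ft_force: [0.8, 0.9, 6.2]
gripper_width: 0.0308
```

Run:
```python
from meas import *
p,d,W=wrist('w23'); s=bot.state(); print(s['tool_pos'],s['ft_force'],s['gripper_width'])
```

```text
tool [ 604.  -309.4    2.5] [ 604.  -309.4    2.5] rot [1.000e-03 7.416e-01 6.709e-01 3.000e-04] t 38.2
[ 0.60399363 -0.30940494  0.00251663] [-0.40161521  0.00833018  5.19989132] 0.030384191166784303
```

View pics/w23.png

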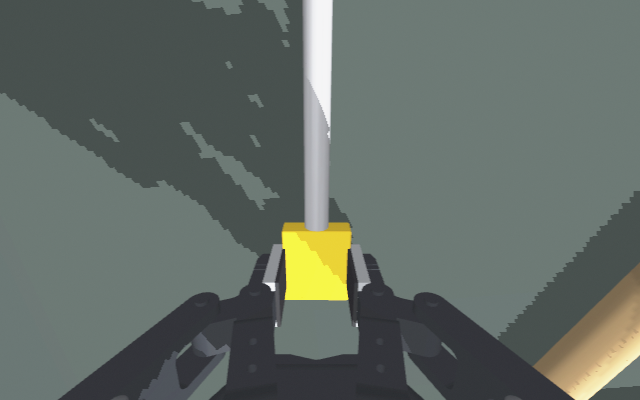

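Emit:
{"method": "apply_moves", "body": {
  "targets": [
    {"xyz": [0,0,1],"rotation": [0,0,0]},
    {"xyz": [0,0,3],"rotation": [0,0,0]},
    {"xyz": [0,0,3.7],"rotation": [0,0,-0.0865]},
    {"xyz": [0.25,3.85,0],"rotation": [0,0,0]},
    {"xyz": [0.25,3.85,0],"rotation": [0,0,0]},
    {"xyz": [0,0,0],"rotation": [0,0,0]},
    {"xyz": [0,0,0],"rotation": [0,0,0]},
    {"xyz": [0,0,0],"rotation": [0,0,0]}
  ]
}}

```text
t: 39.2
tool_pos: [0.6082, -0.2329, 0.0782]
tool_rot: [0.0, 0.77, 0.638, -0.0]
ft_force: [0.4, -0.2, -1.8]
gripper_width: 0.0306
```

```bash
cat >> meas.py <<'E'
def inbox(W,C=(.5322,.0438,-.1870)):
    c,s=np.cos(C[2]),np.sin(C[2]); q=W[...,:2]-np.array(C[:2])
    return np.stack([q[...,0]*c+q[...,1]*s,-q[...,0]*s+q[...,1]*c,W[...,2]],-1)
E
python3 - <<'E'
from meas import *
p,d,W=wrist('w24'); np.savez('/tmp/w24.npz',p=p,d=d,W=W)
s=bot.state();q=s['tool_rot'];print('yaw',np.degrees(2*np.arctan2(q[2],q[1])),s['ft_force'],s['gripper_width'])
print('tool in box',inbox(s['tool_pos'])*1000)
B=inbox(W)*1000
# knuckle 1 top & front face
m=(abs(B[...,0]-127)<30)&(B[...,1]>-82)&(B[...,1]<60)&(B[...,2]>92)&(B[...,2]<101)&(d>0)
b=B[m];print('knuckle tops x',np.percentile(b[:,0],[1,99]),'y',b[:,1].min(),'z',np.median(b[:,2]),m.sum())
m=(abs(B[...,0]-127)<15)&(B[...,1]>-225)&(B[...,1]<-85)&(B[...,2]>70)&(B[...,2]<105)&(d>0)
b=B[m];print('shaft',m.sum(),b.min(0),b.max(0))
for y in range(-225,-90,15):
    k=b[(b[:,1]>y)&(b[:,1]<y+15)]
    if len(k): print(y+7,'x',np.percentile(k[:,0],[2,50,98]).round(1),'ztop',np.percentile(k[:,2],[95]).round(1))
E
```

```text
tool [ 608.2 -232.9   78.2] [ 608.2 -233.    78.2] rot [ 1.000e-04  7.702e-01  6.378e-01 -1.000e-04] t 39.25
yaw 79.25730884521971 [ 0.1167748  -0.02906675 -1.64161602] 0.03005187795928545
tool in box [ 126.16083371 -257.8523007    78.19589285]Traceback (most recent call last):
  File "<stdin>", line 8, in <module>
    return _quantile_unchecked(
        a, q, axis, out, overwrite_input, method, keepdims, weights)
    return _ureduce(a,
                    func=_quantile_ureduce_func,
    ...<5 lines>...
                    overwrite_input=overwrite_input,
                    method=method)
    r = func(a, **kwargs)
    result = _quantile(arr,
                       quantiles=q,
    ...<2 lines>...
                       out=out,
                       weights=wgt)
    slices_having_nans = np.isnan(arr[-1, ...])
                                  ~~~^^^^^^^^^
IndexError: index -1 is out of bounds for axis 0 with size 0
```

View pics/w24.png

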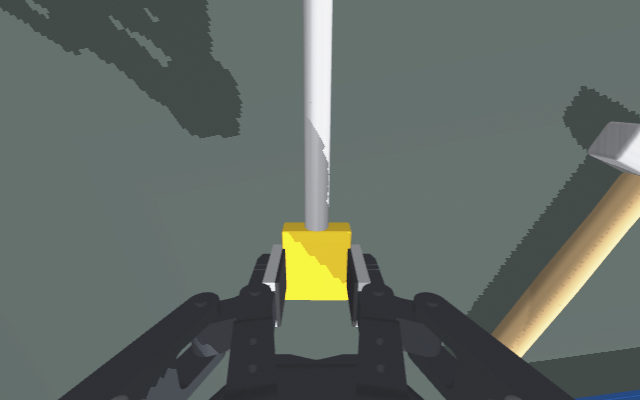

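Run:
```python
from meas import *
f=np.load('/tmp/w24.npz'); W,d=f['W'],f['d']; B=inbox(W)*1000
m=(abs(B[...,0]-127)<15)&(B[...,1]>-240)&(B[...,1]<-85)&(B[...,2]>70)&(B[...,2]<105)&(d>0)
b=B[m];print('shaft',m.sum())
for y in range(-240,-90,15):
    k=b[(b[:,1]>y)&(b[:,1]<y+15)]
    if len(k): print(y+7,'x',np.percentile(k[:,0],[2,50,98]).round(1),'ztop',np.percentile(k[:,2],[50,98]).round(1))
for cam in ['top','scene']:
    p,d=bot.read_camera(cam); W=pts(cam,d,bot.get_calibration(cam)); np.savez('/tmp/%s25.npz'%cam,p=p,d=d,W=W)
    B=inbox(W)*1000
    m=(abs(B[...,0]-127)<20)&(B[...,1]>-225)&(B[...,1]<60)&(B[...,2]>60)&(B[...,2]<105)&(d>0)
    b=B[m];print(cam,m.sum())
    for y in range(-240,60,12):
        k=b[(b[:,1]>y)&(b[:,1]<y+12)]
        if len(k)>3: print(y+6,len(k),'x',k[:,0].min().round(1),k[:,0].max().round(1),'z',np.percentile(k[:,2],[5,50,95]).round(1))
    if cam=='top': cv2.imwrite('pics/t25.png',cv2.resize(cv2.cvtColor(p[130:250,240:420],cv2.COLOR_RGB2BGR),None,fx=4,fy=4,interpolation=cv2.INTER_CUBIC))
    else: cv2.imwrite('pics/s25.png',cv2.resize(cv2.cvtColor(p[160:300,210:390],cv2.COLOR_RGB2BGR),None,fx=4,fy=4,interpolation=cv2.INTER_CUBIC))
```

```text
shaft 6753
-233 x [112.8 125.8 141. ] ztop [86.5 88.5]
-218 x [120.1 125.8 131.6] ztop [86.6 88.4]
-203 x [120.1 125.8 131.3] ztop [86.6 88.3]
-188 x [120.  125.8 131.5] ztop [86.5 88.4]
-173 x [120.2 125.7 131.5] ztop [86.5 88.4]
-158 x [120.3 125.7 131.5] ztop [86.4 88.4]
-143 x [120.1 126.1 131.7] ztop [86.3 88.3]
top 619
-222 8 x 117.9 127.5 z [81.3 85.2 88. ]
-210 18 x 118.1 128.5 z [81.7 85.1 90.2]
-198 17 x 117.7 129.1 z [81.4 86.6 89.7]
-186 17 x 117.2 129.2 z [80.7 87.5 91.9]
-174 17 x 117.5 128.5 z [80.2 85.9 91.5]
-162 18 x 117.4 128.9 z [81.2 85.9 87.8]
-150 17 x 118.0 129.5 z [82.7 86.  90. ]
-138 16 x 118.5 128.2 z [81.7 86.2 89.6]
-126 17 x 117.5 129.3 z [82.3 85.8 90.5]
-114 18 x 117.6 129.7 z [80.  84.7 88.6]
-102 9 x 120.2 128.4 z [78.  82.6 89.3]
-78 28 x 108.9 137.1 z [75.7 95.2 98.6]
-66 48 x 107.2 137.1 z [ 81.   95.3 100. ]
-54 28 x 107.2 137.2 z [ 80.2  93.9 100.4]
-42 44 x 108.3 136.0 z [ 84.5  94.7 100.4]
-30 43 x 108.1 136.2 z [ 85.9  94.7 100.6]
-18 46 x 107.2 136.1 z [83.6 95.7 99.1]
-6 43 x 107.2 135.7 z [ 87.   97.3 100.5]
6 42 x 107.8 135.8 z [ 88.   9
[... 388 characters left out ...]

-150 14 x 125.1 134.2 z [83.9 88.2 91.1]
-138 13 x 125.5 134.7 z [79.6 85.9 90.7]
-126 11 x 126.1 134.6 z [79.7 88.  90.9]
-114 17 x 122.1 133.2 z [80.6 86.1 89.4]
-102 10 x 124.4 133.0 z [80.1 86.1 88. ]
-78 21 x 115.4 142.8 z [76.7 96.5 99.3]
-66 46 x 107.8 143.1 z [ 76.1  96.3 100.1]
-54 47 x 107.4 143.4 z [ 74.3  94.3 100.8]
-42 40 x 107.2 141.2 z [76.5 96.1 99.3]
-30 46 x 114.9 141.5 z [77.2 96.5 99.8]
-18 45 x 113.8 141.0 z [ 75.7  96.8 100.9]
-6 47 x 114.1 141.3 z [ 76.6  97.1 101. ]
6 49 x 107.5 142.1 z [ 74.2  96.7 100.8]
18 50 x 107.1 141.9 z [ 74.2  95.1 100.1]
30 52 x 115.9 142.7 z [ 76.6  96.8 100.8]
42 101 x 107.2 142.2 z [71.1 83.9 98.9]
54 32 x 107.1 142.5 z [65.5 80.4 98.1]
```

View pics/t25.png

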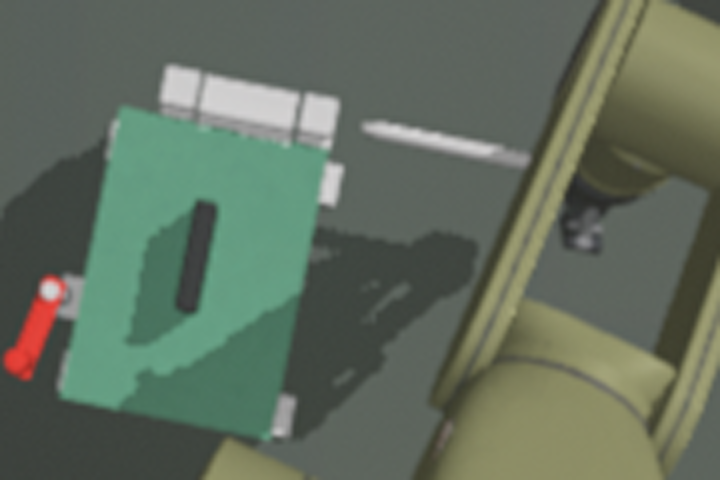

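View pics/s25.png

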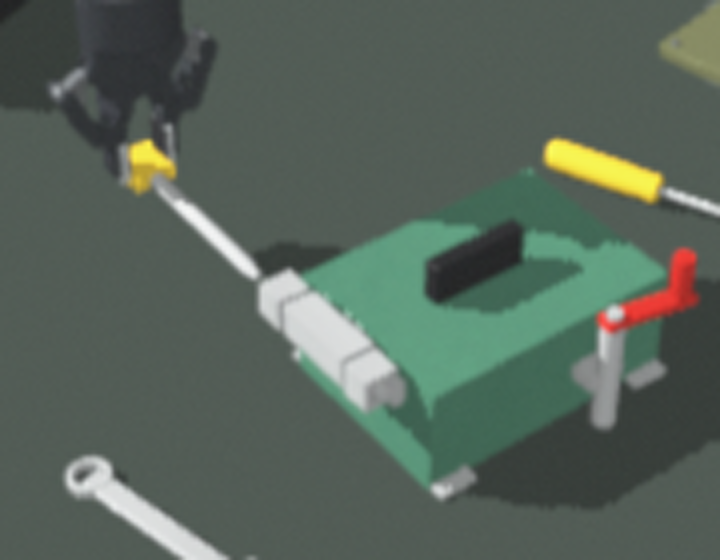

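Emit:
{"method": "apply_moves", "body": {
  "targets": [
    {"xyz": [0.1,-0.02,0.08],"rotation": [0,0,0]},
    {"xyz": [0.186,0.983,0],"rotation": [0,0,0]},
    {"xyz": [0.093,0.491,0],"rotation": [0,0,0]},
    {"xyz": [0.093,0.491,0],"rotation": [0,0,0]},
    {"xyz": [0.093,0.491,0],"rotation": [0,0,0]},
    {"xyz": [0.093,0.491,0],"rotation": [0,0,0]},
    {"xyz": [0.093,0.491,0],"rotation": [0,0,0]},
    {"xyz": [0,0,0],"rotation": [0,0,0]},
    {"xyz": [0,0,0],"rotation": [0,0,0]}
  ]
}}

```text
t: 40.48
tool_pos: [0.6158, -0.1979, 0.0791]
tool_rot: [0.0, 0.77, 0.638, -0.0]
ft_force: [-0.2, 0.4, -1.2]
gripper_width: 0.0305
```

Run:
```python
from meas import *
s=bot.state();q=s['tool_rot'];print('yaw',np.degrees(2*np.arctan2(q[2],q[1])),s['ft_force'],s['torque'],s['gripper_width'])
print('tool in box',inbox(s['tool_pos'])*1000)
p,d=bot.read_camera('scene')
cv2.imwrite('pics/s26.png',cv2.resize(cv2.cvtColor(p[160:300,210:390],cv2.COLOR_RGB2BGR),None,fx=4,fy=4,interpolation=cv2.INTER_CUBIC))
```

```text
yaw 79.31653921227412 [-0.20729147  0.43957723 -1.19703888] [-0.07612681  0.02530023 -0.00520692] 0.03048434401338366
tool in box [ 127.02850815 -221.93529203   79.14598691]
```

View pics/s26.png

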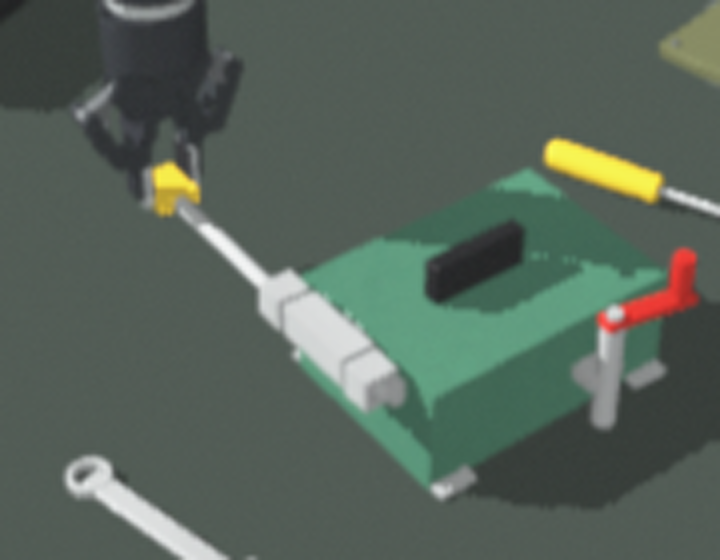

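The tip is 15 mm into the first knuckle with no reaction force. Pushing on.

Emit:
{"method": "apply_moves", "body": {
  "targets": [
    {"xyz": [0.093,0.491,0],"rotation": [0,0,0]},
    {"xyz": [0.093,0.491,0],"rotation": [0,0,0]},
    {"xyz": [0.093,0.491,0],"rotation": [0,0,0]},
    {"xyz": [0.093,0.491,0],"rotation": [0,0,0]},
    {"xyz": [0.093,0.491,0],"rotation": [0,0,0]},
    {"xyz": [0.093,0.491,0],"rotation": [0,0,0]},
    {"xyz": [0,0,0],"rotation": [0,0,0]}
  ]
}}

```text
t: 41.4
tool_pos: [0.6213, -0.1679, 0.0791]
tool_rot: [-0.0, 0.77, 0.638, 0.0]
ft_force: [-0.7, 0.3, -1.4]
gripper_width: 0.0304
```

Emit:
{"method": "apply_moves", "body": {
  "targets": [
    {"xyz": [0.186,0.983,0],"rotation": [0,0,0]},
    {"xyz": [0.186,0.983,0],"rotation": [0,0,0]},
    {"xyz": [0.186,0.983,0],"rotation": [0,0,0]},
    {"xyz": [0.186,0.983,0],"rotation": [0,0,0]},
    {"xyz": [0.093,0.491,0],"rotation": [0,0,0]},
    {"xyz": [0.093,0.491,0],"rotation": [0,0,0]},
    {"xyz": [0.093,0.491,0],"rotation": [0,0,0]},
    {"xyz": [0.093,0.491,0],"rotation": [0,0,0]},
    {"xyz": [0,0,0],"rotation": [0,0,0]}
  ]
}}

```text
t: 42.52
tool_pos: [0.6325, -0.1091, 0.0791]
tool_rot: [-0.0, 0.77, 0.638, 0.0]
ft_force: [0.3, -0.5, -1.5]
gripper_width: 0.0308
```

Run:
```python
from meas import *
s=bot.state();print(s['ft_force'],s['torque'],'tool in box',inbox(s['tool_pos'])*1000)
```

```text
[ 0.32214891 -0.45573615 -1.4626186 ] [-0.06881608  0.00489556  0.0246332 ] tool in box [ 126.97949794 -131.5507765    79.08887081]
```

Emit:
{"method": "apply_moves", "body": {
  "targets": [
    {"xyz": [0.093,0.491,0],"rotation": [0,0,0]},
    {"xyz": [0.093,0.491,0],"rotation": [0,0,0]},
    {"xyz": [0.093,0.491,0],"rotation": [0,0,0]},
    {"xyz": [0.093,0.491,0],"rotation": [0,0,0]},
    {"xyz": [0.093,0.491,0],"rotation": [0,0,0]},
    {"xyz": [0.093,0.491,0],"rotation": [0,0,0]},
    {"xyz": [0.037,0.197,0],"rotation": [0,0,0]},
    {"xyz": [0,0,0],"rotation": [0,0,0]},
    {"xyz": [0,0,0],"rotation": [0,0,0]}
  ]
}}

```text
t: 43.65
tool_pos: [0.6384, -0.0781, 0.0791]
tool_rot: [0.0, 0.77, 0.638, -0.0]
ft_force: [0.3, 0.6, -1.8]
gripper_width: 0.0306
```

Run:
```python
from meas import *
s=bot.state();print(s['ft_force'],s['torque'],'tool in box',inbox(s['tool_pos'])*1000)
wrist('w27')
```

```text
[ 0.31348912  0.60732295 -1.77271662] [-0.03225561 -0.06833032  0.0252702 ] tool in box [ 127.0282501  -100.00786833   79.09463391]
tool [638.4 -78.1  79.1] [638.4 -78.2  79.1] rot [ 0.      0.7699  0.6381 -0.    ] t 43.7
```

View pics/w27.png

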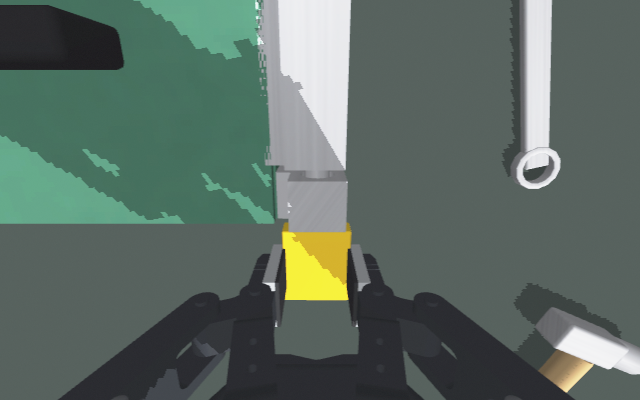

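Emit:
{"method": "apply_moves", "body": {
  "targets": [
    {"xyz": [0.019,0.098,0],"rotation": [0,0,0]},
    {"xyz": [0.019,0.098,0],"rotation": [0,0,0]},
    {"xyz": [0.01,0.05,0],"rotation": [0,0,0]},
    {"xyz": [0,0,0],"rotation": [0,0,0]},
    {"xyz": [0,0,0],"rotation": [0,0,0]}
  ]
}}

```text
t: 44.32
tool_pos: [0.6389, -0.0755, 0.0791]
tool_rot: [0.0, 0.77, 0.638, -0.0]
ft_force: [0.4, -0.7, -2.0]
gripper_width: 0.0305
```

Emit:
{"method": "apply_moves", "body": {
  "targets": [
    {"xyz": [0.01,0.05,0],"rotation": [0,0,0]},
    {"xyz": [0.01,0.05,0],"rotation": [0,0,0]},
    {"xyz": [0,0,0],"rotation": [0,0,0]}
  ]
}}

```text
t: 44.7
tool_pos: [0.639, -0.0749, 0.0791]
tool_rot: [0.0, 0.77, 0.638, -0.0]
ft_force: [-0.6, -1.5, -2.1]
gripper_width: 0.0304
```

Emit:
{"method": "apply_moves", "body": {
  "targets": [
    {"xyz": [0.02,0.1,0],"rotation": [0,0,0]},
    {"xyz": [0,0,0],"rotation": [0,0,0]},
    {"xyz": [0,0,0],"rotation": [0,0,0]}
  ]
}}

```text
t: 45.08
tool_pos: [0.639, -0.0749, 0.0791]
tool_rot: [0.001, 0.77, 0.638, -0.001]
ft_force: [-0.1, -5.7, -1.7]
gripper_width: 0.0308
```

Run:
```python
from meas import *
s=bot.state();print(s['ft_force'],s['torque'],'tool in box',inbox(s['tool_pos'])*1000)
wrist('w28')
```

```text
[-0.11941821 -5.74771962 -1.65634175] [-0.87852702  0.19513469  0.07270718] tool in box [127.03434327 -96.75183272  79.13092382]
tool [639.  -74.9  79.1] [639.1 -74.9  79.1] rot [ 7.000e-04  7.698e-01  6.383e-01 -8.000e-04] t 45.125
```

View pics/w28.png

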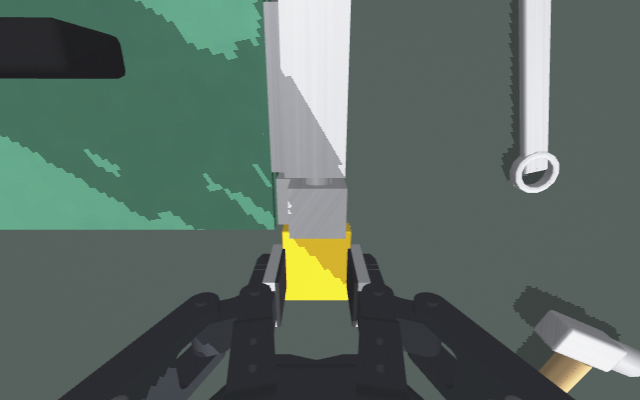

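The head is home: it met the knuckle at about 6 N with the tool at y=-96.8 in the box (nominal -97). I'll release it and go to the button.

Emit:
{"method": "apply_moves", "body": {
  "targets": [
    {"xyz": [-0.02,-0.1,0],"rotation": [0,0,0]},
    {"xyz": [0,0,0],"rotation": [0,0,0]},
    {"xyz": [0,0,0],"rotation": [0,0,0]},
    {"xyz": [0,0,0],"rotation": [0,0,0]},
    {"xyz": [0,0,0],"rotation": [0,0,0]}
  ],
  "claw": 0.65
}}

```text
t: 45.75
tool_pos: [0.6392, -0.0743, 0.0792]
tool_rot: [0.0, 0.77, 0.638, 0.0]
ft_force: [1.3, 0.1, -0.1]
gripper_width: 0.0553
```

Emit:
{"method": "apply_moves", "body": {
  "targets": [
    {"xyz": [0,0,2],"rotation": [0,0,0]},
    {"xyz": [0,0,4],"rotation": [0,0,0]},
    {"xyz": [0,0,5],"rotation": [0,0,0]},
    {"xyz": [0,0,2],"rotation": [0,0,0]},
    {"xyz": [-2.9,3.97,0],"rotation": [0,0,0]},
    {"xyz": [-2.9,3.97,0],"rotation": [0,0,0]},
    {"xyz": [-2.9,3.97,0],"rotation": [0,0,0]},
    {"xyz": [-2.9,3.97,0],"rotation": [0,0,0]},
    {"xyz": [-2.9,3.97,0],"rotation": [0,0,0]},
    {"xyz": [-2.9,3.97,0],"rotation": [0,0,0]},
    {"xyz": [0,0,0],"rotation": [0,0,0]},
    {"xyz": [0,0,0],"rotation": [0,0,0]},
    {"xyz": [0,0,0],"rotation": [0,0,0]}
  ],
  "claw": 0.45,
  "force": 25
}}

```text
t: 47.38
tool_pos: [0.4661, 0.163, 0.2092]
tool_rot: [0.0, 0.77, 0.638, 0.0]
ft_force: [-0.6, 0.3, -0.4]
gripper_width: 0.0383
```

Run:
```python
from meas import *
p,d,W=wrist('w29'); circ(W,d,.122,.14,50)
p,d=bot.read_camera('scene'); save('s29',p)
cv2.imwrite('pics/s29.png',cv2.resize(cv2.cvtColor(p[160:300,210:390],cv2.COLOR_RGB2BGR),None,fx=4,fy=4,interpolation=cv2.INTER_CUBIC))
```

```text
tool [466.1 163.  209.2] [466.  162.8 209.1] rot [2.000e-04 7.704e-01 6.376e-01 1.000e-04] t 47.425
[202. 316.] 358 [465.4 165.3] 8.0 0.1337
```

View pics/w29.png

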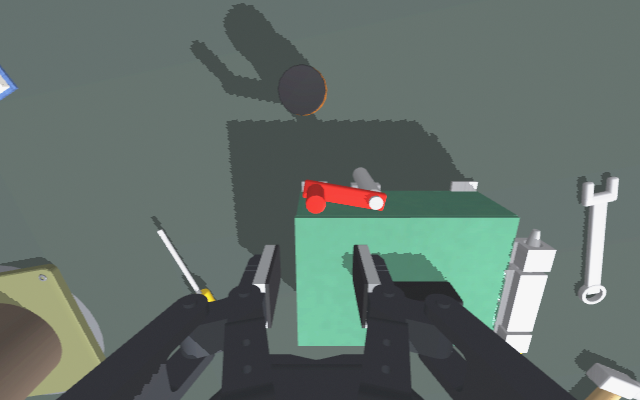

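View pics/s29.png

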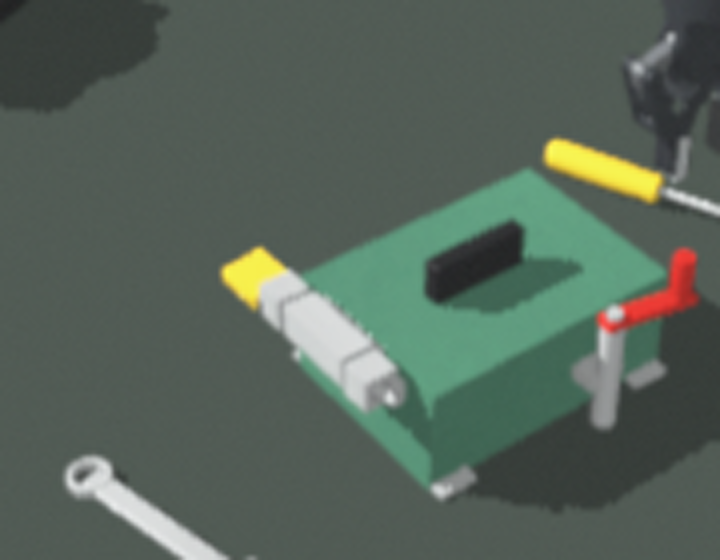

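Emit:
{"method": "apply_moves", "body": {
  "targets": [
    {"xyz": [-0.06,0.2,-4],"rotation": [0,0,0]},
    {"xyz": [0,0,-4],"rotation": [0,0,0]},
    {"xyz": [0,0,-2.3],"rotation": [0,0,0]},
    {"xyz": [0,0,0],"rotation": [0,0,0]},
    {"xyz": [0,0,0],"rotation": [0,0,0]}
  ]
}}

```text
t: 48.1
tool_pos: [0.4656, 0.1655, 0.1068]
tool_rot: [0.0, 0.77, 0.638, 0.001]
ft_force: [-0.5, -0.3, 0.0]
gripper_width: 0.0383
```

Emit:
{"method": "apply_moves", "body": {
  "targets": [
    {"xyz": [0,0,0],"rotation": [0,0,0]},
    {"xyz": [0,0,0],"rotation": [0,0,0]},
    {"xyz": [0,0,0],"rotation": [0,0,0]},
    {"xyz": [0,0,0],"rotation": [0,0,0]},
    {"xyz": [0,0,0],"rotation": [0,0,0]}
  ],
  "claw": 0,
  "force": 25
}}

```text
t: 48.72
tool_pos: [0.466, 0.1658, 0.1073]
tool_rot: [0.001, 0.77, 0.638, 0.001]
ft_force: [1.1, -2.0, 8.5]
gripper_width: 0.015
```

Run:
```python
from meas import *
p,d,W=wrist('w30'); s=bot.state(); print(s['ft_force'],s['gripper_width'])
t=s['tool_pos'][:2]*1000; P=np.array([515.9,145.6]); v=t-P; a=np.arctan2(v[1],v[0]); r=np.hypot(*v); print(np.degrees(a),r)
n=12; tot=np.radians(258.8)-a; print('per row',tot/n)
r=54
pt=[P+r*np.array([np.cos(a+tot*i/n),np.sin(a+tot*i/n)]) for i in range(n+1)]
for i in range(n): print(np.round((pt[i+1]-pt[i])/10,2))
```

```text
tool [466.  165.8 107.3] [466.  165.8 107.3] rot [0.001  0.7698 0.6383 0.0014] t 48.775
[ 1.25653739 -0.92319248  7.00458235] 0.014828812848622794
157.92228895269002 53.8225408289331
per row 0.1467206833042514
[-0.24 -0.75]
[-0.13 -0.78]
[-0.01 -0.79]
[ 0.1  -0.79]
[ 0.21 -0.76]
[ 0.32 -0.72]
[ 0.43 -0.67]
[ 0.52 -0.6 ]
[ 0.6  -0.52]
[ 0.67 -0.42]
[ 0.72 -0.32]
[ 0.76 -0.21]
```

View pics/w30.png

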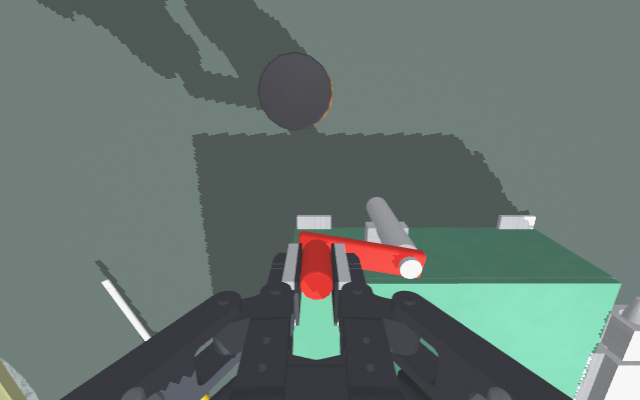

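Emit:
{"method": "apply_moves", "body": {
  "targets": [
    {"xyz": [-0.24,-0.75,0],"rotation": [0,0,0.147]},
    {"xyz": [-0.13,-0.78,0],"rotation": [0,0,0.147]},
    {"xyz": [-0.01,-0.79,0],"rotation": [0,0,0.147]},
    {"xyz": [0.1,-0.79,0],"rotation": [0,0,0.147]},
    {"xyz": [0.21,-0.76,0],"rotation": [0,0,0.147]},
    {"xyz": [0.32,-0.72,0],"rotation": [0,0,0.147]},
    {"xyz": [0,0,0],"rotation": [0,0,0]}
  ]
}}

```text
t: 49.65
tool_pos: [0.4692, 0.1198, 0.1073]
tool_rot: [0.002, 0.424, 0.906, 0.001]
ft_force: [2.5, -0.8, 5.9]
gripper_width: 0.0148
```

Emit:
{"method": "apply_moves", "body": {
  "targets": [
    {"xyz": [0.43,-0.67,0],"rotation": [0,0,0.147]},
    {"xyz": [0.52,-0.6,0],"rotation": [0,0,0.147]},
    {"xyz": [0.6,-0.52,0],"rotation": [0,0,0.147]},
    {"xyz": [0.67,-0.42,0],"rotation": [0,0,0.147]},
    {"xyz": [0.72,-0.32,0],"rotation": [0,0,0.147]},
    {"xyz": [0.76,-0.21,0],"rotation": [0,0,0.147]},
    {"xyz": [0,0,0],"rotation": [0,0,0]},
    {"xyz": [0,0,0],"rotation": [0,0,0]}
  ]
}}

```text
t: 50.65
tool_pos: [0.5062, 0.093, 0.1073]
tool_rot: [0.002, -0.002, 1.0, 0.001]
ft_force: [3.3, 0.8, 4.8]
gripper_width: 0.0145
```

Run:
```python
from meas import *
p,d,W=wrist('w31'); s=bot.state(); print(s['ft_force'],s['gripper_width'])
t=s['tool_pos'][:2]*1000; P=np.array([515.9,145.6]); v=t-P; print('joint est',np.arctan2(v[1],v[0])%(2*np.pi)-np.radians(169.3))
```

```text
tool [506.2  93.  107.3] [506.1  93.  107.3] rot [ 2.3e-03 -1.9e-03  1.0e+00  5.0e-04] t 50.7
[2.85282054 0.370801   5.23013505] 0.01517299405774754
joint est 1.5741915212721347
```

View pics/w31.png

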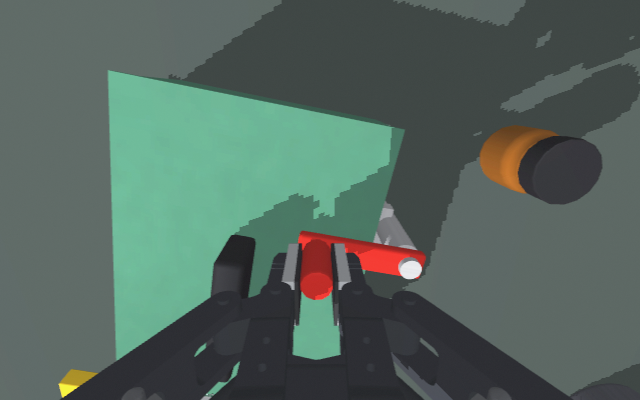

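Emit:
{"method": "apply_moves", "body": {
  "targets": [
    {"xyz": [0,0,0],"rotation": [0,0,0]},
    {"xyz": [0,0,0],"rotation": [0,0,0]},
    {"xyz": [0,0,0],"rotation": [0,0,0]}
  ],
  "claw": 0.3
}}

```text
t: 51.08
tool_pos: [0.503, 0.0924, 0.1056]
tool_rot: [-0.001, -0.003, 1.0, -0.0]
ft_force: [0.7, -0.5, 0.1]
gripper_width: 0.0258
```

Emit:
{"method": "apply_moves", "body": {
  "targets": [
    {"xyz": [0,0,2],"rotation": [0,0,0]},
    {"xyz": [0,0,4],"rotation": [0,0,0]},
    {"xyz": [0,0,5],"rotation": [0,0,0]},
    {"xyz": [0,-4,4],"rotation": [0,0,0]},
    {"xyz": [0,-5.5,0],"rotation": [0,0,0]},
    {"xyz": [0,-5.5,0],"rotation": [0,0,0]},
    {"xyz": [0,-5.5,0],"rotation": [0,0,0]},
    {"xyz": [0,-5.5,0],"rotation": [0,0,0]},
    {"xyz": [0,-5.5,0],"rotation": [0,0,0]},
    {"xyz": [0,-5.5,0],"rotation": [0,0,0]},
    {"xyz": [0,-5.5,0],"rotation": [0,0,0]},
    {"xyz": [0,0,0],"rotation": [0,0,0]},
    {"xyz": [0,0,0],"rotation": [0,0,0]},
    {"xyz": [0,0,0],"rotation": [0,0,0]}
  ]
}}

```text
t: 52.82
tool_pos: [0.5038, -0.3309, 0.2559]
tool_rot: [-0.0, -0.004, 1.0, 0.001]
ft_force: [-0.4, 0.6, -0.2]
gripper_width: 0.0253
```

Run:
```python
from meas import *
p,d=bot.read_camera('top'); W=pts('t',d,bot.get_calibration('top'))
cv2.imwrite('pics/t32.png',cv2.resize(cv2.cvtColor(p[120:280,160:440],cv2.COLOR_RGB2BGR),None,fx=2.8,fy=2.8,interpolation=cv2.INTER_CUBIC))
C=(.5291,.0422,-.1866); B=inbox(W,C)*1000
m=(B[...,2]>114)&(B[...,2]<132)&(abs(B[...,1]<15))&(abs(B[...,1])<15)&(abs(B[...,0])<80)&(d>0); print('handle in box',cv2.minAreaRect(B[m][:,:2].astype(np.float32)),np.median(B[m][:,2]))
m=(B[...,2]>118)&(B[...,2]<142)&(B[...,1]>25)&(B[...,1]<140)&(abs(B[...,0])<120)&(d>0); k=B[m].mean(0); print('knob in box',k,'joint',np.arctan2(k[1]-97,k[0]+35)%(2*np.pi)-np.pi)
hsv=cv2.cvtColor(p,cv2.COLOR_RGB2HSV)
y=(hsv[...,0]>18)&(hsv[...,0]<35)&(hsv[...,1]>120)&(hsv[...,2]>100)&(abs(B[...,0]-127)<50)&(B[...,1]<-60)&(B[...,1]>-160)
print('head in box',cv2.minAreaRect(B[y][:,:2].astype(np.float32)),np.median(B[y][:,2]),y.sum())
p,d=bot.read_camera('scene')
cv2.imwrite('pics/s32.png',cv2.resize(cv2.cvtColor(p[160:340,200:440],cv2.COLOR_RGB2BGR),None,fx=3.2,fy=3.2,interpolation=cv2.INTER_CUBIC))
```

```text
handle in box ((8.919143676757812, -0.2607393264770508), (16.210113525390625, 79.6585464477539), 89.82241821289062) 119.37970262459129
knob in box [-34.95123558  41.90217801 130.92323704] joint 1.5716813782890195
head in box ((135.30197143554688, -96.9990005493164), (40.19523620605469, 50.37015914916992), 89.98088836669922) 86.27704558360728 175
```

View pics/t32.png

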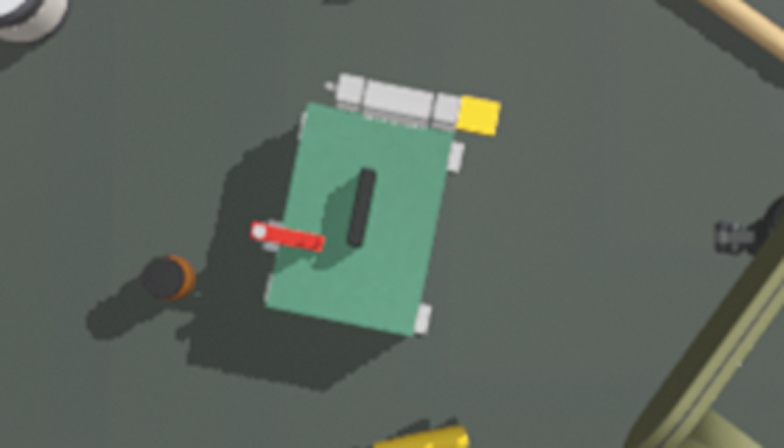

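View pics/s32.png

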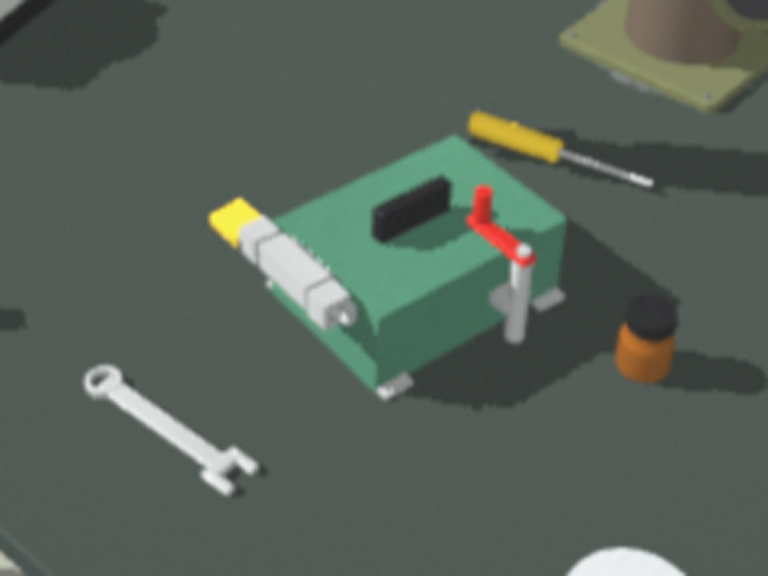

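The red bar lies across the cover (joint about 1.57), the pin head is at y=-97 in the box, and the cover handle is at (8.9, -0.3) in the box. The arm is clear, so I'm handing in.

Run:
```python
from plant import bot
print(abs(bot.state()['dq']).max()); print(bot.finish_job())
```

```text
0.006415344819178946
the job is handed in; nothing more can be done
None
```

The job is done and handed in at about 53 s. There was no verdict, so this rests on my own checks.

- **Plugs:** four were on the bench. I gripped each at 25 N and set it in a socket. The wrist camera showed all four upright, tops about 75 mm above the bench against a nominal 73. I did not look at them again after the cover went on.
- **Cover:** it is seated with its knuckle between the box's two. The last top view put the handle at x = 8.9, y = -0.3 mm in the box (nominal 10, 0), and the plate is square to the box.
- **Hinge pin:** it went through all three knuckles with no noticeable resistance until the head met the first at about 6 N. The head centre is at y = -97 mm, as it should be, and the tip shows beyond the far knuckle.
- **Turn-button:** it is across the cover at about 1.57 rad.

**Disagreements:** the top camera read 2 to 3 mm off the wrist camera throughout, so I worked from the wrist camera and the gripper's own readings. In the last top view the fit of the pin head came out at x = 135 mm instead of 127 and too wide. I took that as stray edge depth, because the tool was at x = 127 mm when the pin went home. The jar and screwdriver looked unmoved, I saw no contact with the other things on the bench, and the arm was clear at the end.

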